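# Unload and reload the bench vise and pack the optics kit tray

### The job

Slide the vise jaw back, lift the finished brass bracket out and seat its foot flat in the rectangular nest of the transport tray, and stand every sleeve and lens cell that is on the bench upright in a single row in the tray's long channel, resting on its floor. Then set the green blank flat on the vise bed where the bracket was, square to the jaws and about centred on them, and slide the jaw closed until the blank is snug between both jaws. Do not disturb the dropper bottle, the beaker or the screwdriver.

Things in the scene. Friction and masses are not known exactly. Their poses are not given: they have to be found in the camera images.
- vise: Low bench vise bolted down: blue bed 80 (x) x 200 (y) mm whose top is 25 mm above its origin; two hold-down lugs 10 mm high stick out at its +x and -x sides to 72 mm from the middle. Origin: centre of its underside. A fixed steel jaw stands on the bed from y = -85 to -55 mm, its top 40 mm up. The moving jaw slides along the vise's y axis; +y opens it
- jaw (a joint): Travel of the moving jaw in m: 0 = fully closed on the fixed jaw, 0.095 = fully open. Its face is at vise y = -55 mm + travel. It starts near 0.05, closed on the bracket; about 4 N of friction, stays where left. The jaw is 80 mm wide (x), 30 mm long, top 50 mm up; a lip 8 mm past its face overhangs the bracket's foot, which cannot be lifted out until the travel exceeds about 0.06
- jaw_knob (a point): Centre of the top of the red upright knob on the moving jaw: a cylinder 18 mm across and 42 mm tall, its top 91.5 mm above the bench, 18 mm behind the jaw's face. Pinch it from above to slide the jaw. Its axes are those of the vise
- bracket: Finished brass bracket: foot plate 60 (x) x 50 (y) x 14 mm with four small holes, and a square post 26 x 26 mm on its middle that rises to 45 mm above the underside. Origin: centre of the underside. Held in the vise by its 50 mm width, axes along the vise's. About 0.2 kg
- blank: Raw green-painted blank, the next one to be machined: same outer shape as the bracket (foot plate 60 (x) x 50 (y) x 14 mm, square post 26 x 26 mm on its middle, 45 mm tall in all) but without holes. Origin: centre of the underside. Loose on the bench. It goes where the bracket was: on the vise bed with its 60 mm side along the jaws (vise x). About 0.2 kg
- tray: Transport tray screwed to the bench, white walls on a grey floor, 242 (x) x 150 (y) mm, 20 mm high; floor 6 mm thick, pockets 14 mm deep. Origin: centre of its underside. It has a long channel along x and a rectangular nest
- channel (a point): Centre of the floor of the tray's channel, 222 mm long (x) and 46 mm wide (y), 43 mm to the -y side of the tray's middle, floor 6 mm above the bench. All five kit items fit standing in a single row. Axes are the tray's
- nest (a point): Centre of the floor of the tray's rectangular nest, 66 mm (x) x 56 mm (y), 14 mm deep, 41 mm to the +y side of the tray's middle, floor 6 mm above the bench; takes the bracket's foot, long side along x. Axes are the tray's
- sleeve_brass: Brass sleeve with a dark band: flanged sleeve standing upright, 46 mm tall: round foot 40 mm across and 12 mm high, round neck 28 mm across above it, hollow so the weight is low; loose on the bench, 0.1 to 0.25 kg. Origin: centre of its underside. May be absent
- sleeve_copper: Copper sleeve with a brass band: flanged sleeve standing upright, 46 mm tall: round foot 36 mm across and 12 mm high, round neck 24 mm across above it, hollow so the weight is low; loose on the bench, 0.1 to 0.25 kg. Origin: centre of its underside. May be absent
- sleeve_steel: Dark steel sleeve with a blue band: flanged sleeve standing upright, 46 mm tall: round foot 38 mm across and 12 mm high, round neck 26 mm across above it, hollow so the weight is low; loose on the bench, 0.1 to 0.25 kg. Origin: centre of its underside. May be absent
- cell_black: Black cell: flanged square lens cell standing upright, 46 mm tall: foot 38 x 38 mm and 12 mm high, neck 26 x 26 mm above it, sides along its x and y, weight low; loose on the bench, about 0.1 kg. Origin: centre of its underside. May be absent
- cell_blue: Blue cell: flanged square lens cell standing upright, 46 mm tall: foot 36 x 36 mm and 12 mm high, neck 24 x 24 mm above it, sides along its x and y, weight low; loose on the bench, about 0.1 kg. Origin: centre of its underside. May be absent
- dropper: Bystander: small amber dropper bottle, 28 mm across, 60 mm tall, loose. Origin: centre of its underside
- beaker: Bystander: clear plastic beaker, 84 mm across, 100 mm tall, loose. Origin: centre of its underside
- driver: Bystander: screwdriver with a wooden handle, 180 mm long, lying loose. Lies along its x
Things that resemble listed ones, but are neither listed nor needed, are in the scene too. Of the things that look like the vise, the largest one is meant.

How it is judged:
On the way, in this order (a step that is already met when the one before it is completed fails the run):
1. the vise jaw has been slid back until its lip clears the bracket, which is still down in the vise (value of joint jaw above 0.06 m and z of bracket in the frame of vise below 0.04 m), for 0.2 s.
2. the bracket has been lifted up out of the vise (z of bracket in the frame of vise above 0.05 m), for 0.1 s.
At the end, for the whole second after the job is handed in: Bracket flat in the nest (6 mm, 0.12 rad); all sleeves and cells present upright on the channel floor; blank flat in the vise, square (0.10 rad), within 20 mm of the jaws' middle, the jaw closed on it (travel 0.046 to 0.055 m); bracket and blank at rest (value of joint jaw between 0.046 and 0.055 m and x of blank in the frame of vise between -0.02 and 0.02 m and y of blank in the frame of vise between -0.038 and -0.022 m and z of blank in the frame of vise between 0.02 and 0.03 m and angle between each of blank, bracket's own z axis and vertical below 0.08 rad and angle between the x axis of blank and the x axis of vise, either way round below 0.1 rad and linear speed of each of blank, bracket below 0.02 m/s and x of sleeve_brass in the frame of channel between -0.096 and 0.096 m and y of sleeve_brass in the frame of channel between -0.01 and 0.01 m and z of sleeve_brass in the frame of channel between -0.006 and 0.006 m and angle between each of sleeve_brass, sleeve_copper, sleeve_steel, cell_black, cell_blue's own z axis and vertical below 0.12 rad and x of sleeve_copper in the frame of channel between -0.096 and 0.096 m and y of sleeve_copper in the frame of channel between -0.01 and 0.01 m and z of sleeve_copper in the frame of channel between -0.006 and 0.006 m and x of sleeve_steel in the frame of channel between -0.096 and 0.096 m and y of sleeve_steel in the frame of channel between -0.01 and 0.01 m and z of sleeve_steel in the frame of channel between -0.006 and 0.006 m and x of cell_black in the frame of channel between -0.096 and 0.096 m and y of cell_black in the frame of channel between -0.01 and 0.01 m and z of cell_black in the frame of channel between -0.006 and 0.006 m and x of cell_blue in the frame of channel between -0.096 and 0.096 m and y of cell_blue in the frame of channel between -0.01 and 0.01 m and z of cell_blue in the frame of channel between -0.006 and 0.006 m and horizontal distance between bracket and nest below 0.006 m and z of bracket in the frame of nest between -0.005 and 0.005 m and angle between the x axis of bracket and the x axis of tray, either way round below 0.12 rad); the robot touches nothing.
It fails at once if the dropper bottle was moved by more than 25 mm (distance of dropper from where it was at the start of the episode above 0.025 m).
It fails at once if the beaker was moved by more than 25 mm (distance of beaker from where it was at the start of the episode above 0.025 m).
It fails at once if the screwdriver was moved by more than 25 mm (distance of driver from where it was at the start of the episode above 0.025 m).
Of sleeve_brass, sleeve_copper, sleeve_steel, cell_black, cell_blue only 4 to 5 are there at a start; the rules pass over those that are not, and their reading is None.
At some moment in a run one of sleeve_brass, sleeve_copper, sleeve_steel, cell_black, cell_blue may be knocked a few centimetres aside while the robot is not near it.
It also fails if it takes over 210 s, if anything falls off the work surface, if the arm or the gripper's body presses on something with over 40 N, if the wrist force passes 120 N, or if a joint passes its speed limit or range.

### The arm

A 6-joint arm with a two-finger parallel gripper is mounted at the origin on the work surface. World frame = base frame: x ahead of the robot, y to its left, z up, the work surface at z = 0. Lengths are in m, angles in rad, forces in N, time in s.
With the tool pointing down it reaches from about 0.35 to 0.875 m from the base axis. Payload 4.2 kg.
Tool frame: the origin (TCP) lies midway between the tips of the shut fingers; the grasp point (between the pads) lies 19 mm behind it; z points along the fingers, y is the line along which they close (so a half turn about z gives the same grasp; the last joint's range is limited). The gripper opens to 85 mm and grips with 20 to 120 N. Pads are 22 mm wide; open, the fingers measure 114 mm over their backs; the gripper's body (76 mm by 85 mm) begins 54 mm behind the grasp point. The pads swing forward as they close: fully open they stand 13 mm farther back than shut.
Start: joints at [1.362, 0.385, 0.008, 0, -1.194, -0.259], TCP at [0.282, 0.558, 0.231] pointing down, gripper open.
Joint ranges: [-3.14, 3.14], [-1.21, 2.06], [-1.07, 1.41], [-3.16, 2.05], [-2.99, -0.16], [-3.1, 3.1]. Speed limits (rad/s): [2.79, 2.79, 3.14, 3.14, 3.14, 3.14].

### API

Orientations are given as a unit quaternion [w, x, y, z].
In Python, from cell import manip gives the robot as it stands.
- The arm moves only by the tool drive_tool, never from a script. Its argument "plan" is text: rows parted by semicolons, each of 7 numbers parted by spaces: the shift along the tool's x, y, z in units of 40 mm (1.0 is 40 mm), then the turn, a rotation vector about the tool's x, y, z in units of 5 degrees (1.0 is 5 degrees), then the finger opening in mm, from 0 to 85.4. A call has 1 to 10 rows; each row shifts and turns the commanded pose from where the row before left it, along the tool's axes as they then stand; what a row does not reach is not made up. A row lasts 1/12 s, in which the tool goes at most 41.7 mm and 7.16 degrees, less where a joint would pass 70% of its speed; a pose out of reach is approached as far as the arm can. A call is refused whole if a number of a shift passes 1 or a number of a turn 1, either way. A call with a gripper value outside its range is refused whole. The fingers move at their own pace and stop on an object; "grip_force" is the grip in N (left out, the last holds). Time passes only in rows, so rows that do not move let the fingers close. It gives the time, the measured TCP pose, the force, the opening and the grip force at its end, in the units of the state.
- manip.get_obs(): the state, without advancing time (a new reading comes with each control period).
- manip.read_camera(name): name is "scene" or "top" or "wrist"; returns a dict with "image" (420x560x3 uint8, red, green, blue), "intrinsics" (3x3 intrinsics, pixels), "D" ([k1, k2, p1, p2, k3] as OpenCV has them; the pictures are not rectified), "position" and "rotation" of the camera in the world. Camera axes: x right, y up, looking along -z (the intrinsics and any distortion apply to the point x, -y, -z); pixel columns grow to the right and rows downward; lengths in m; the calibration is good to about 2 mm. A picture is of the moment at which its call begins. There is no depth.
- manip.sign_off(): hands the job in; it is judged then, once.
Trained networks look in a picture, given as the dict that the camera call returned (one of the last four; its "shot" number tells which), for a name from the list of things; names that differ only in an ending like _2 or _b are one class to them, and where a whole thing is asked for, a point or a joint stands for the part that bears it (a point fixed in the world has none). Each returns a list of dicts, best first, with "conf" (0 to 1); they miss things now and then, are a little off and sometimes report something else, mostly with a low value. They report only what shows in the picture. A call takes as long as a camera call. They do not tell look-alikes from the thing itself.
- manip.cut_out(picture, name): "pixels" (420x560 bool, what is visible of it) and "rect" ([centre column, centre row, width, height] in pixels, round what is visible of it).
- manip.spot_point(picture, name): "xy" ([column, row] in pixels: a listed point, or the origin of a listed thing).
The state is a dict: "clock": time; "qpos": joint angles; "dq": joint speeds; "joint_torque": joint torques, N m; "position": TCP position; "eef_rot": TCP orientation; "force": force on the tool from outside, world axes, zero at the start; "ft_torque": the same for the moment, N m; "opening": finger opening in m; "grasp_force": force on a finger pad.
Only numpy, scipy, OpenCV 4.12 (cv2) and the standard library are available. Lean on these libraries where they do the work, as an engineer would, in place of code of your own. Each camera call takes 0.05 s, during which the arm holds its last target. There are 200 camera calls.

## Working session

There is one attempt and no reset: what is moved stays moved. The work goes in short steps, Python scripts to look and compute and a tool call to move; the robot and the scene stay as the last step left them, time stands still between calls to the robot, and variables do not carry over. Pictures are saved under pics/ and viewed, at most 16 in all, crops included, and the job is handed in when it is done.

Besides the shell and the picture viewer there is one more tool, called after "Call:" in YAML: its name, and indented under it one key for each argument. drive_tool: Moves the arm, as the interface text tells. Its arguments: {"type":"object","properties":{"plan":{"type":"string"},"grip_force":{"type":"number"}},"required":["plan"]}

```bash
ls; mkdir -p pics; python3 - <<'E'
from cell import manip
import cv2
o=manip.get_obs(); print(o)
ims=[]
for n in("scene","top"):
    c=manip.read_camera(n); print(n,c["intrinsics"],c["D"],c["position"],c["rotation"])
    cv2.imwrite(f"pics/{n}0.png",c["image"][:,:,::-1])
E
```

```text
pics
{'clock': 0.0, 'qpos': array([ 1.36156617e+00,  3.85548349e-01,  6.59737208e-03, -4.86632642e-04,
       -1.19399141e+00, -2.58594593e-01]), 'dq': array([ 0.00014969, -0.0016851 ,  0.00070703,  0.00059088, -0.00057203,
        0.00033863]), 'joint_torque': array([-5.80243632e-04, -3.92289841e+01,  1.88402295e+01,  4.18617770e+00,
       -4.61134114e-03,  7.79671836e-06]), 'position': array([0.28156489, 0.55731896, 0.23021724]), 'eef_rot': array([ 1.07828666e-03,  9.72745616e-01, -2.31872303e-01, -1.99599261e-04]), 'force': array([-0.22556676,  0.00379904, -1.31973202]), 'ft_torque': array([ 0.02783466, -0.03312961,  0.01742138]), 'grasp_force': 0.0, 'opening': 0.08552525297479353}
scene [[411.192085     0.         281.72398386]
 [  0.         411.192085   213.2575427 ]
 [  0.           0.           1.        ]] [0.03691729 0.         0.         0.         0.        ] [ 1.03903604 -0.23341482  0.95958212] [0.82727114 0.2359632  0.14317811 0.48933   ]
top [[446.91152314   0.         278.33903458]
 [  0.         446.91152314 207.77245563]
 [  0.           0.           1.        ]] [-0.11991516  0.          0.          0.          0.        ] [0.49189666 0.01331879 1.18341399] [-0.69775441 -0.02849995  0.02246615  0.71541723]
```

View pics/scene0.png

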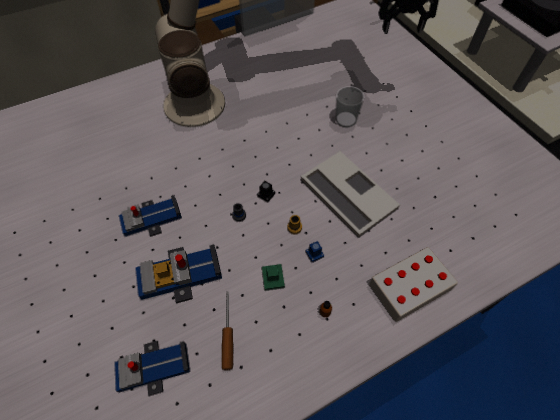

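View pics/top0.png

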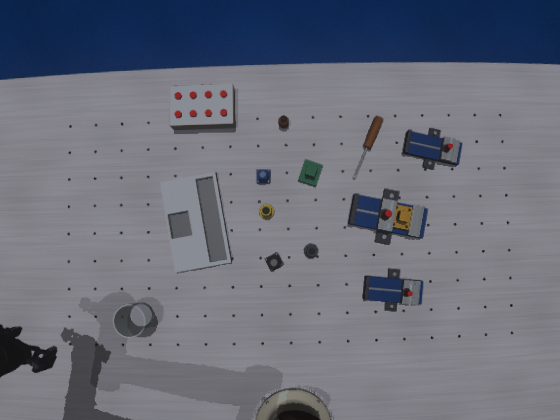

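Top view: large vise near (388,216), tray (198,222), blank green (310,173), brass (265,211), steel (311,251), black cell (274,261), blue cell (263,176); the amber thing (284,122) still needs identifying.

```bash
cat > h.py <<'E'
from cell import manip
import numpy as np, cv2
from scipy.spatial.transform import Rotation as R
def rot(q): q=np.asarray(q); return R.from_quat([q[1],q[2],q[3],q[0]])
def ray(c,px):
    u=cv2.undistortPoints(np.array([[px]],float),c["intrinsics"],c["D"])[0,0]
    d=rot(c["rotation"]).apply([u[0],-u[1],-1]); return np.array(c["position"]),d/np.linalg.norm(d)
def atz(c,px,z):
    p,d=ray(c,px); return p+d*(z-p[2])/d[2]
def tri(obs):
    A=0;b=0
    for c,px in obs:
        p,d=ray(c,px); M=np.eye(3)-np.outer(d,d); A=A+M; b=b+M@p
    X=np.linalg.solve(A,b)
    e=[np.linalg.norm((np.eye(3)-np.outer(d,d))@(X-p)) for p,d in (ray(c,px) for c,px in obs)]
    return X,max(e)
def proj(c,X):
    P=rot(c["rotation"]).inv().apply(np.array(X)-c["position"])
    P=np.atleast_2d(P)*[1,-1,-1]
    return cv2.projectPoints(P,np.zeros(3),np.zeros(3),c["intrinsics"],c["D"])[0][:,0]
def delta(xyz,yaw=None):
    """shift to TCP target, in tool axes and 40mm units; yaw = world angle of tool y axis (mod pi)"""
    o=manip.get_obs(); r=rot(o["eef_rot"]); d=r.inv().apply(np.array(xyz)-o["position"])/.04
    y=r.apply([0,1,0]); a=np.arctan2(y[1],y[0])
    t=None if yaw is None else -np.rad2deg((yaw-a+np.pi/2)%np.pi-np.pi/2)/5
    return d.round(3),t,o["position"].round(4),np.rad2deg(a).round(1)
E
python3 - <<'E'
from h import *
c=[manip.read_camera(n) for n in("scene","top")]
for n in "vise jaw_knob bracket blank tray channel nest sleeve_brass sleeve_copper sleeve_steel cell_black cell_blue dropper beaker driver".split():
    r=[manip.spot_point(k,n)[:3] for k in c]
    print(n,[[(d["xy"][0].__round__(1),d["xy"][1].__round__(1),round(d["conf"],2)) for d in x] for x in r])
    for a in r[0]:
        for b in r[1]:
            X,e=tri([(c[0],a["xy"]),(c[1],b["xy"])])
            if e<.01: print("    ",X.round(4),e.round(4))
E
```

```text
vise [[(151.7, 216.7, 0.94), (181.9, 274.7, 0.67), (167.3, 275.2, 0.22)], [(432.8, 147.1, 0.97), (391.4, 285.4, 0.73), (309.5, 173.6, 0.71)]]
     [ 0.6477 -0.2536  0.4178] 0.0015
     [ 0.3668 -0.2655  0.0269] 0.0003
jaw_knob [[(131.5, 207.3, 0.75), (133.9, 364.5, 0.72), (178.1, 259.5, 0.65)], [(384.7, 213.9, 0.89), (447.4, 145.5, 0.8), (412.5, 290.3, 0.63)]]
     [ 0.6428 -0.2704  0.4505] 0.0012
     [ 0.3605 -0.3002  0.0904] 0.0018
     [ 0.7223 -0.4158  0.0677] 0.001
     [ 0.5488 -0.2459  0.0781] 0.0035
bracket [[(166.1, 273.6, 0.96)], [(399.8, 217.9, 0.94), (308.8, 175.3, 0.33)]]
     [ 0.5415 -0.2909  0.0307] 0.0019
blank [[(275.5, 278.3, 0.6)], [(307.6, 172.9, 0.69)]]
     [ 0.6695 -0.057  -0.0008] 0.0013
tray [[(347.8, 192.7, 0.56)], [(212.4, 217.1, 0.69)]]
channel [[(337.3, 198.7, 0.69)], [(211.9, 215.6, 0.61)]]
     [0.5593 0.1948 0.0323] 0.0002
nest [[(359.4, 183.2, 0.62)], [(180.7, 226.1, 0.75)]]
     [0.5358 0.2827 0.0166] 0.0027
sleeve_brass [[(293.1, 227.8, 0.55), (272.4, 277.8, 0.2)], [(262.9, 211.9, 0.6)]]
     [ 0.5657  0.0594 -0.0018] 0.0047
sleeve_copper [[], []]
sleeve_steel [[(241.2, 218.3, 0.53), (262.9, 197.7, 0.16)], [(309.4, 248.7, 0.72)]]
     [ 0.4677 -0.0557 -0.0031] 0.0016
cell_black [[(238.2, 218.7, 0.74), (265.5, 198.9, 0.7), (175.1, 259.3, 0.7)], [(269.7, 261.9, 0.65)]]
     [ 0.4317  0.0447 -0.0256] 0.0052
cell_blue [[(345.7, 122.7, 0.68), (316.1, 254.6, 0.64), (164.0, 276.4, 0.55)], [(265.1, 178.5, 0.74)]]
     [ 0.6599  0.0616 -0.001 ] 0.0065
dropper [[(323.5, 314.2, 0.73)], [(285.0, 123.4, 0.58)]]
     [ 8.059e-01 -3.000e-04  1.000e-03] 0.0011
beaker [[(344.2, 122.5, 0.95), (324.1, 314.4, 0.35)], [(139.1, 313.5, 0.81)]]
     [ 0.3003  0.3994 -0.0105] 0.0052
driver [[(228.3, 328.6, 0.58)], [(367.9, 149.6, 0.93)]]
     [ 0.7286 -0.2166  0.008 ] 0.0048
```

Call:
drive_tool:
  plan: "0 0 0 0 0 0.97 85;0 0 0 0 0 0.97 85;0 0 0 0 0 0.97 85;0 0 0 0 0 0.97 85;0 0 0 0 0 0.97 85;0 0 0 0 0 0.97 85;0 0 0 0 0 0.97 85;0 0 0 0 0 0.97 85;0 0 0 0 0 0.97 85;0 0 0 0 0 0.97 85"

```text
clock: 2.53
position: [0.2818, 0.5578, 0.2313]
eef_rot: [-0.0, 0.79, -0.612, -0.0]
force: [-0.0, -0.4, 0.5]
opening: 0.0849
grasp_force: 0.0
```

Call:
drive_tool:
  plan: "0 0 0 0 0 0.97 85;0 0 0 0 0 0.97 85;0 0 0 0 0 0.97 85;0.9 -0.3 0 0 0 0 85;0.9 -0.3 0 0 0 0 85;0.9 -0.3 0 0 0 0 85;0.9 -0.3 0 0 0 0 85;0.9 -0.3 0 0 0 0 85;0.9 -0.3 0 0 0 0 85;0.9 -0.3 0 0 0 0 85"

```text
clock: 3.37
position: [0.3666, 0.3043, 0.2316]
eef_rot: [-0.0, 0.708, -0.706, -0.0]
force: [1.0, -0.2, 0.1]
opening: 0.0849
grasp_force: 0.0
```

Call:
drive_tool:
  plan: "0.9 -0.3 0 0 0 0 85;0.9 -0.3 0 0 0 0 85;0.9 -0.3 0 0 0 0 85;0.9 -0.3 0 0 0 0 85;0.9 -0.3 0 0 0 0 85;0.9 -0.3 0 0 0 0 85;0.9 -0.3 0 0 0 0 85;0.9 -0.3 0 0 0 0 85;0.9 -0.3 0 0 0 0 85;0.9 -0.3 0 0 0 0 85"

```text
clock: 4.2
position: [0.4877, -0.0555, 0.2317]
eef_rot: [-0.0, 0.708, -0.706, 0.0]
force: [0.7, 0.7, 0.2]
opening: 0.0848
grasp_force: 0.0
```

Call:
drive_tool:
  plan: "0.9 -0.3 -0.3 0 0 0 85;0.9 -0.3 -0.3 0 0 0 85;0.9 -0.3 -0.3 0 0 0 85;0.9 -0.3 -0.3 0 0 0 85;0 0 0 0 0 0 85;0 0 0 0 0 0 85"

```text
clock: 4.7
position: [0.5361, -0.1993, 0.2793]
eef_rot: [0.0, -0.707, 0.707, -0.0]
force: [-1.0, 0.6, 0.0]
opening: 0.0848
grasp_force: 0.0
```

```bash
python3 - <<'E'
from h import *
o=manip.get_obs(); print(o["clock"],o["position"],o["eef_rot"],o["qpos"])
c=manip.read_camera("wrist"); print(c["intrinsics"],c["D"],c["position"],c["rotation"])
cv2.imwrite("pics/w1.png",c["image"][:,:,::-1])
E
```

```text
4.7 [ 0.53606615 -0.19932516  0.27927659] [ 2.24883892e-04 -7.06713982e-01  7.07499314e-01 -1.35931072e-04] [-7.28990284e-02  2.63998201e-01 -4.66303702e-02 -1.70539653e-04
 -1.25966792e+00  7.18405690e-02]
[[350.04332308   0.         279.73171681]
 [  0.         350.04332308 206.80778502]
 [  0.           0.           1.        ]] [-0.05254292  0.          0.          0.          0.        ] [ 0.53582207 -0.28354106  0.42152454] [ 2.40516332e-04 -6.24353447e-04 -1.65356469e-01  9.86233639e-01]
```

View pics/w1.png

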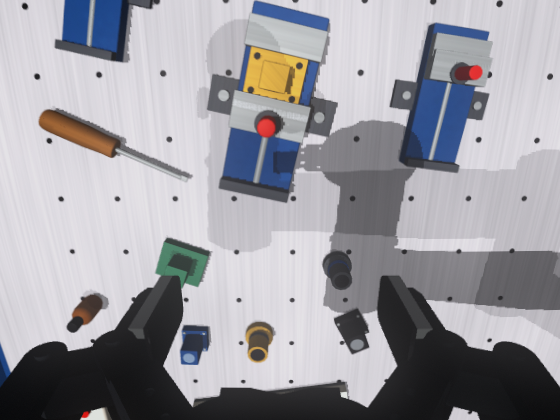

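Wrist view: vise with brass foot at (275,75), knob top (267,127), green blank (183,262), blue cell (195,345), brass (258,342), black cell (350,330), steel (337,268); dropper (85,310), screwdriver (120,150). The two small vises are decoys.

```bash
cat >> h.py <<'E'
def blob(c,lo,hi,near=None,amin=40,roi=None):
    """HSV blobs -> list of (area, centroid, minAreaRect)"""
    h=cv2.cvtColor(c["image"],cv2.COLOR_RGB2HSV)
    m=cv2.inRange(h,np.array(lo),np.array(hi))
    if lo[0]==0 and hi[0]<=8: m|=cv2.inRange(h,np.array([172,lo[1],lo[2]]),np.array([180,hi[1],hi[2]]))
    n,l,s,ct=cv2.connectedComponentsWithStats(m)
    out=[]
    for i in range(1,n):
        if s[i,4]>=amin:
            pts=np.argwhere(l==i)[:,::-1].astype(np.float32)
            out.append((int(s[i,4]),ct[i],cv2.minAreaRect(pts)))
    if near is not None: out.sort(key=lambda b:np.hypot(*(b[1]-near)))
    return out
def box(c,rect,z):
    b=np.array([atz(c,p,z) for p in cv2.boxPoints(rect)]); e=[(np.linalg.norm(b[i]-b[i-1]),np.rad2deg(np.arctan2(*(b[i]-b[i-1])[1::-1]))%180) for i in(1,2)]
    return b.mean(0).round(4),np.round(e,4).tolist()
E
python3 - <<'E'
from h import *
c=[manip.read_camera(n) for n in("wrist","top","scene")]
w=c[0]
def show(t,lo,hi,nears,n=2):
    for k,nr in zip(c,nears):
        print(t,[(b[0],b[1].round(1),np.round(b[2][0]+b[2][1]+(b[2][2],),1)) for b in blob(k,lo,hi,nr,15)[:n]])
show("red",(0,150,90),(6,255,255),[(267,127),(388,213),(181,260)])
show("yel",(15,120,70),(32,255,255),[(275,75),(403,216),(164,270)])
show("green",(55,70,30),(95,255,255),[(183,262),(310,173),(273,276)])
for n in "bracket blank channel nest tray vise jaw_knob sleeve_brass sleeve_steel cell_black cell_blue".split():
    print(n,[(np.round(d["xy"],1).tolist(),round(d["conf"],2)) for d in manip.spot_point(w,n)[:3]])
for s in[1]:
    y=blob(w,(15,120,70),(32,255,255),(275,75))[0][2]; print("foot",box(w,y,.039))
    y=blob(c[1],(15,120,70),(32,255,255),(403,216))[0][2]; print("foot top",box(c[1],y,.039))
    y=blob(w,(55,70,30),(95,255,255),(183,262))[0][2]; print("green",box(w,y,.014))
E
```

```text
red [(277, array([264.9, 125.6]), array([265., 126.,  18.,  18.,  90.])), (152, array([474.3,  70.9]), array([474.5,  70.5,  13. ,  13. ,  90. ]))]
red [(17, array([409.4, 293.1]), array([409.5, 293. ,   4. ,   3. ,  90. ])), (18, array([450. , 145.3]), array([450. , 145.5,   3. ,   4. ,  90. ]))]
red [(38, array([178.1, 256.9]), array([178.2, 256.8,   5.7,   6.4,  45. ])), (17, array([132.9, 207.6]), array([133. , 207.5,   3. ,   4. ,  90. ]))]
yel [(2517, array([273.9,  73. ]), array([273.6,  73.1,  58.5,  45.9,  13. ])), (105, array([253.3, 330.6]), array([254.8, 331.2,  11.9,  24.6,  62.4]))]
yel [(82, array([264.7, 211.2]), array([264.7, 210.9,  13.3,  11.5,  82.9]))]
yel [(298, array([162.2, 273.1]), array([162.6, 273. ,  22.8,  18.5,  81.9])), (78, array([295.1, 225. ]), array([294.5, 223.5,  17. ,  13. ,  90. ]))]
green [(1095, array([179.5, 262.9]), array([178.8, 264.5,  46.2,  35.7,  18.4]))]
green [(79, array([311.1, 163.7]), array([312.3, 163.5,  18. ,   5.5,   8.1]))]
green [(385, array([272.6, 276. ]), array([272.7, 276.4,  23.1,  19.6,  83.3]))]
bracket [([270.7, 76.5], 0.58)]
blank [([181.1, 259.3], 0.66)]
channel []
nest []
tray [([180.9, 258.6], 0.68), ([271.4, 104.1], 0.35)]
vise [([273.8, 106.5], 0.8), ([436.1, 102.5], 0.78)]
jaw_knob [([475.8, 73.6], 0.7), ([267.4, 126.3], 0.61)]
sleeve_brass [([257.0, 331.8], 0.76)]
sleeve_steel [([335.5, 261.7], 0.95)]
cell_black [([350.1, 317.3], 0.94)]
cell_blue [([196.3, 330.2], 0.56)]
foot (array([ 0.5418, -0.2953,  0.039 ]), [[0.0448, 74.804], [0.0589, 167.8722]])
foot top (array([0.5676, 0.0574, 0.039 ]), [[0.0297, 95.6865], [0.0342, 5.7692]])
green (array([ 0.6677, -0.0609,  0.014 ]), [[0.0537, 67.1632], [0.0587, 159.5615]])
```

```bash
python3 - <<'E'
from h import *
w,s,t=[manip.read_camera(n) for n in("wrist","scene","top")]
print(tri([(w,(264.9,125.6)),(s,(178.1,256.9))]),tri([(w,(264.9,125.6)),(t,(388,213))]),atz(w,(264.9,125.6),.0915))
# vise blue: both sides of bed; edge directions
g=cv2.cvtColor(w["image"],cv2.COLOR_RGB2GRAY)
for l in cv2.createLineSegmentDetector().detect(g)[0][:,0]:
    a,b=l[:2],l[2:]
    if np.linalg.norm(a-b)>28 and 190<a[0]<345 and a[1]<210:
        A,B=atz(w,a,.04),atz(w,b,.04); print(a.round(),b.round(),np.rad2deg(np.arctan2(*(B-A)[1::-1])).round(1))
print(delta(atz(w,(264.9,125.6),.0915),np.deg2rad(-12.5)))
E
```

```text
(array([ 0.54955969, -0.24693641,  0.09326089]), np.float64(0.0005385062401715275)) (array([ 0.55037268, -0.24739717,  0.0928528 ]), np.float64(0.0006946844795793456)) [ 0.54973459 -0.24728463  0.0915    ]
[266.  -0.] [328.  15.] 167.4
[337. 101.] [328. 133.] 76.7
[206. 106.] [211.  71.] -101.9
[297. 101.] [307.  57.] -102.7
[302. 136.] [292. 169.] 74.3
[287.  50.] [319.  59.] 165.7
[285. 200.] [218. 186.] -12.7
[218. 185.] [230. 125.] -103.8
[239.  74.] [245.  36.] -101.2
[327.  29.] [251.  10.] -12.7
[245.  40.] [286.  50.] 167.6
[250.  44.] [242.  87.] 77.4
[261. 133.] [252. 177.] 77.3
[257. 179.] [267. 134.] -102.8
[305.  57.] [253.  45.] -12.7
[305. 113.] [272. 105.] -13.0
[285. 191.] [222. 177.] -12.6
[323. 171.] [387. 170.] -178.4
[207. 198.] [207. 166.] -92.9
(array([ 1.245, -0.348,  4.694]), np.float64(2.5285110565540236), array([ 0.5357, -0.1975,  0.2793]), np.float64(-179.9))
```

Call:
drive_tool:
  plan: "0.62 -0.17 0 0 0 0 60;0.62 -0.18 0 0 0 0 60;0 0 0.9 0 0 0.85 60;0 0 0.9 0 0 0.85 60;0 0 0.9 0 0 0.84 60;0 0 0.9 0 0 0 60;0 0 0.9 0 0 0 60;0 0 0.6 0 0 0 60;0 0 0.38 0 0 0 60;0 0 0 0 0 0 60"

```text
clock: 6.43
position: [0.5471, -0.2465, 0.0559]
eef_rot: [-0.003, -0.625, 0.78, 0.003]
force: [-0.6, 0.0, -0.3]
opening: 0.0599
grasp_force: 0.0
```

Call:
drive_tool:
  plan: "0 0 0 0 0 0 0;0 0 0 0 0 0 0;0 0 0 0 0 0 0;0 0 0 0 0 0 0;0 0 0 0 0 0 0;0 0 0 0 0 0 0;0 0 0 0 0 0 0;0 0 0 0 0 0 0"
  grip_force: 50

```text
clock: 7.1
position: [0.5496, -0.2471, 0.062]
eef_rot: [0.0, -0.626, 0.78, -0.0]
force: [-2.6, 1.1, 5.7]
opening: 0.0165
grasp_force: 49.2
```

Call:
drive_tool:
  plan: "-0.1 0 0 0 0 0 0;-0.14 0 0 0 0 0 0;-0.14 0 0 0 0 0 0;-0.14 0 0 0 0 0 0;-0.14 0 0 0 0 0 0;-0.14 0 0 0 0 0 0;-0.1 0 0 0 0 0 0;-0.06 0 0 0 0 0 0;0 0 0 0 0 0 0;0 0 0 0 0 0 0"

```text
clock: 7.93
position: [0.5579, -0.21, 0.062]
eef_rot: [-0.0, -0.626, 0.78, -0.0]
force: [-3.4, 0.2, 6.0]
opening: 0.0163
grasp_force: 49.2
```

Call:
drive_tool:
  plan: "0 0 0 0 0 0 45;0 0 0 0 0 0 45;0 0 0 0 0 0 45;0 0 -0.5 0 0 0 60;0 0 -0.9 0 0 0 60;0 0 -0.9 0 0 0 60;0 0 -0.9 0 0 0 60;0 0 0 0 0 0 60;0 0 0 0 0 0 60"

```text
clock: 8.68
position: [0.5599, -0.2096, 0.191]
eef_rot: [0.002, -0.626, 0.78, -0.002]
force: [0.2, 0.8, -1.1]
opening: 0.0598
grasp_force: 0.0
```

```bash
python3 - <<'E'
from h import *
w,s,t=[manip.read_camera(n) for n in("wrist","scene","top")]
cv2.imwrite("pics/w2.png",w["image"][:,:,::-1])
k=blob(w,(0,150,90),(6,255,255),None,100); print([(b[0],b[1].round(1),atz(w,b[1],.0915).round(4)) for b in k])
y=[b for b in blob(w,(15,120,70),(32,255,255),None,600)]
for b in y: print(b[0],b[1],box(w,b[2],.039))
print(delta([0,0,0]))
E
```

```text
[(406, array([544. ,  18.5]), array([ 0.3677, -0.2986,  0.0915])), (371, array([284.3, 204.3]), array([ 0.5568, -0.2116,  0.0915]))]
4609 [281.19830766  83.83553916] (array([ 0.5414, -0.2933,  0.039 ]), [[0.0592, 167.4535], [0.0489, 79.3399]])
(array([-2.074, 14.727,  4.705]), None, array([ 0.5574, -0.2093,  0.1866]), np.float64(167.4))
```

View pics/w2.png

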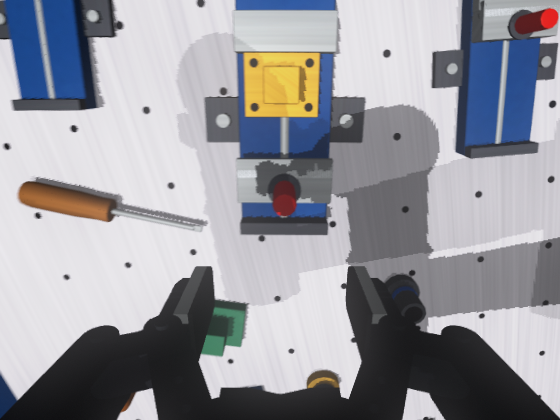

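Call:
drive_tool:
  plan: "0.71 -0.02 0 0 0 0 60;0.71 -0.03 0 0 0 0 60;0.71 -0.02 0 0 0 0 60;0 0 0.9 0 0 0 60;0 0 0.9 0 0 0 60;0 0 0.9 0 0 0 60;0 0 0.5 0 0 0 60;0 0 0.3 0 0 0 60;0 0 0 0 0 0 60;0 0 0 0 0 0 60"

```text
clock: 9.67
position: [0.5425, -0.2934, 0.0476]
eef_rot: [-0.001, -0.626, 0.78, 0.0]
force: [0.9, -0.7, 0.7]
opening: 0.0604
grasp_force: 0.0
```

Call:
drive_tool:
  plan: "0 0 0 0 0 0 0;0 0 0 0 0 0 0;0 0 0 0 0 0 0;0 0 0 0 0 0 0;0 0 0 0 0 0 0;0 0 0 0 0 0 0;0 0 0 0 0 0 0"
  grip_force: 60

```text
clock: 10.25
position: [0.5435, -0.2936, 0.0501]
eef_rot: [0.001, -0.626, 0.78, -0.001]
force: [-0.8, 2.0, 6.4]
opening: 0.0247
grasp_force: 62.4
```

Call:
drive_tool:
  plan: "0 0 -0.2 0 0 0 0;0 0 -0.4 0 0 0 0;0 0 -0.6 0 0 0 0;0 0 -0.8 0 0 0 0;0 0 -0.8 0 0 0 0;0 0 -0.8 0 0 0 0;0 0 -0.6 0 0 0 0;0 0 0 0 0 0 0;0 0 0 0 0 0 0"

```text
clock: 11.0
position: [0.5426, -0.2932, 0.2175]
eef_rot: [0.001, -0.625, 0.78, -0.001]
force: [-0.2, 0.9, -2.9]
opening: 0.0246
grasp_force: 61.4
```

```bash
python3 - <<'E'
from h import *
w=manip.read_camera("wrist")
cv2.imwrite("pics/w3.png",w["image"][:,:,::-1])
print(delta([0,0,0]))
E
```

```text
(array([-4.188, 14.805,  5.409]), None, array([ 0.5416, -0.2928,  0.2155]), np.float64(167.4))
```

View pics/w3.png

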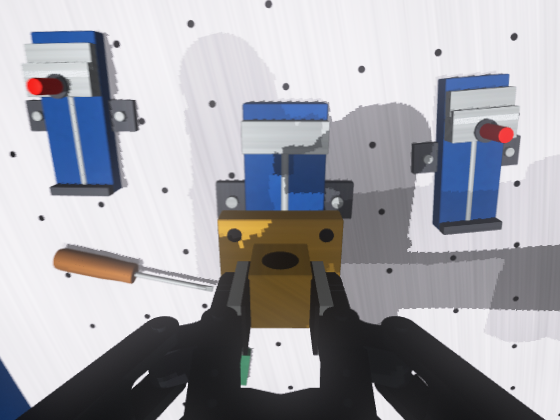

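Call:
drive_tool:
  plan: "-0.5 0.12 -0.3 0 0 0 0;-0.89 0.22 -0.3 0 0 0 0;-0.89 0.22 -0.3 0 0 0 0;-0.89 0.22 0 0 0 0 0;-0.89 0.22 0 0 0 0 0;-0.89 0.22 0 0 0 0 0;-0.89 0.22 0 0 0 0 0;-0.89 0.22 0 0 0 0 0;-0.89 0.22 0 0 0 0 0;-0.89 0.22 0 0 0 0 0"

```text
clock: 11.88
position: [0.5328, 0.0586, 0.2498]
eef_rot: [-0.002, -0.625, 0.78, 0.001]
force: [0.4, -0.1, -2.2]
opening: 0.0243
grasp_force: 61.3
```

Call:
drive_tool:
  plan: "-0.89 0.22 0 0 0 0 0;-0.89 0.22 0 0 0 0 0;-0.89 0.22 0 0 0 0 0;-0.89 0.22 0 0 0 0 0;-0.89 0.22 0 0 0 0 0;-0.89 0.22 0 0 0 0 0;-0.89 0.22 0 0 0 0 0;-0.89 0.22 0 0 0 0 0;-0.5 0.1 0 0 0 0 0"

```text
clock: 12.63
position: [0.5265, 0.3738, 0.2486]
eef_rot: [-0.002, -0.626, 0.779, 0.0]
force: [1.2, -0.3, -1.9]
opening: 0.025
grasp_force: 61.3
```

Call:
drive_tool:
  plan: "0 0 0 0 0 -0.9 0;0 0 0 0 0 -0.9 0;0 0 0 0 0 -0.9 0;0 0 0 0 0 -0.9 0;0 0 0 0 0 0 0;0 0 0 0 0 0 0;0 0 0 0 0 0 0"

```text
clock: 13.22
position: [0.5276, 0.3705, 0.2507]
eef_rot: [0.001, 0.739, -0.673, -0.0]
force: [0.2, 0.2, -1.5]
opening: 0.0251
grasp_force: 61.3
```

```bash
python3 - <<'E'
from h import *
w,t,s=[manip.read_camera(n) for n in("wrist","top","scene")]
cv2.imwrite("pics/w4.png",w["image"][:,:,::-1])
print(delta([0,0,0]))
import pickle; pickle.dump((w,t,s),open("tray.pkl","wb"))
for n in("nest","channel","tray"): print(n,[(np.round(d["xy"],1).tolist(),round(d["conf"],2),atz(w,d["xy"],.006).round(4)) for d in manip.spot_point(w,n)[:2]])
E
```

```text
(array([ 7.983, 14.007,  6.305]), None, array([0.5279, 0.3707, 0.2517]), np.float64(-174.6))
nest [([279.8, 86.9], 0.86, array([0.5351, 0.2862, 0.006 ]))]
channel []
tray [([274.6, 44.2], 0.59, array([0.5443, 0.2452, 0.006 ]))]
```

View pics/w4.png

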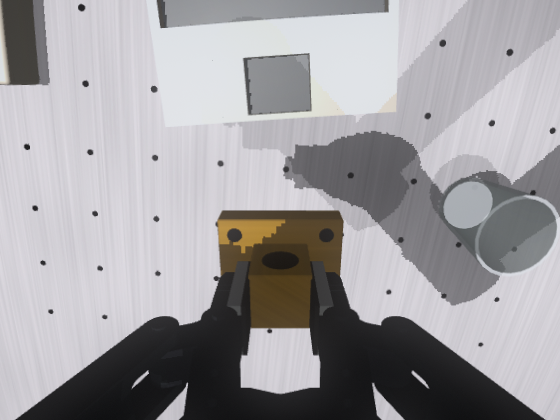

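Wrist view: nest opening with corners about (244,58),(309,54),(311,110),(249,115); bracket held square; beaker at (500,220) well clear.

```bash
python3 - <<'E'
from h import *
import pickle
w,t,s=pickle.load(open("tray.pkl","rb"))
g=cv2.cvtColor(w["image"],cv2.COLOR_RGB2GRAY)
for l in cv2.createLineSegmentDetector().detect(g)[0][:,0]:
    a,b=l[:2],l[2:]
    if np.linalg.norm(a-b)>20 and 140<min(a[0],b[0]) and max(a[0],b[0])<420 and a[1]<300:
        A,B=atz(w,a,.02),atz(w,b,.02); print(a.round(1),b.round(1),np.rad2deg(np.arctan2(*(B-A)[1::-1])).round(1),A[:2].round(4),B[:2].round(4))
# foot front edge in hand
o=manip.get_obs(); r=rot(o["eef_rot"])
for p in[(218,211),(343,211)]: print(r.inv().apply(atz(w,p,o["position"][2]-.0105)-o["position"]).round(4))
E
```

```text
[338.8 259.5] [343.2 291. ] 105.8 [0.4469 0.4737] [0.4348 0.5163]
[159.6  26.8] [156.1   0.4] -81.5 [0.657  0.2405] [0.6605 0.2172]
[243.2  57. ] [308.2  52.2] -170.7 [0.5739 0.2613] [0.5102 0.2509]
[343.2 216.9] [340.7 259.4] 95.8 [0.45   0.4196] [0.4446 0.4734]
[247.5 114.2] [242.6  58. ] -81.0 [0.5659 0.3163] [0.5745 0.2622]
[223.1 209.8] [338.1 210. ] -174.8 [0.5866 0.4238] [0.457  0.4119]
[386.8  10.9] [160.5  27. ] 9.1 [0.4391 0.206 ] [0.6562 0.2406]
[309.3  53.1] [311.2 109.4] 98.9 [0.5091 0.2516] [0.5007 0.3054]
[221.1 280.5] [216.6 228. ] -83.6 [0.5855 0.5154] [0.5932 0.4468]
[310.6 110.8] [248.1 114.9] 9.0 [0.5012 0.3067] [0.5653 0.3169]
[324.8 145.4] [343.4 134.8] -144.4 [0.4819 0.3409] [0.4637 0.3279]
[283.1 219.2] [219.4 219.3] 5.4 [0.5179 0.4288] [0.5904 0.4357]
[304.4  55.1] [264.4  58.3] 9.8 [0.5137 0.2539] [0.5529 0.2606]
[218.1 122.5] [394.4 111.2] -170.9 [0.596  0.3275] [0.4142 0.2985]
[312.  261.8] [319.7 313.1] 104.8 [0.4783 0.4798] [0.4594 0.5511]
[248.8 280.6] [250.6 324.4] 95.6 [0.5518 0.5123] [0.5455 0.5765]
[395.7 110.6] [396.8  75.6] -81.1 [0.413  0.2978] [0.4184 0.2636]
[409.1 185.5] [397.4 207.7] 73.6 [0.3822 0.3759] [0.3901 0.4029]
[233.8 273. ] [226.2 304.5] 80.9 [0.5705 0.5036] [0.5778 0.5494]
[191.8 124.8] [213.1 122.9] -170.1 [0.6235 0.3323] [0.6012 0.3284]
[397.   63.1] [398.7   0.6] -81.2 [0.4205 0.2519] [0.4292 0.1957]
[236.9  16.1] [259.4  16.5] -175.7 [0.5824 0.2248] [0.5608 0.2232]
[166.8 126.3] [186.9 125.4] -172.7 [0.6498 0.3361] [0.6286 0.3334]
[145.7   0.6] [157.1  78.1] 98.8 [0.6706 0.2181] [0.6597 0.2886]
[264.4 243.1] [305.6 243.1] -174.7 [0.5368 0.4606] [0.4888 0.4561]
[309.4 274.4] [273.1 274.4] 5.3 [0.4794 0.4969] [0.523 0.501]
[ 0.0303 -0.0279  0.0105]
[0.0302 0.0296 0.0105]
```

```bash
python3 - <<'E'
from h import *
import pickle
w,t,s=pickle.load(open("tray.pkl","rb"))
o=manip.get_obs(); r=rot(o["eef_rot"])
for p,z in[((218,210.3),-.0245),((343.2,210.3),-.0245),((217,219.3),-.0105),((344,219.3),-.0105),((249,243.1),.0205),((313.5,243.1),.0205)]: print(p,r.inv().apply(atz(w,p,o["position"][2]+z)-o["position"]).round(4))
print(delta([.5376,.2839,.1],np.deg2rad(9.1)))
E
```

```text
(218, 210.3) [ 0.0257 -0.0305  0.0245]
(343.2, 210.3) [0.0256 0.0324 0.0245]
(217, 219.3) [ 0.0262 -0.0286  0.0105]
(344, 219.3) [0.0261 0.0303 0.0105]
(249, 243.1) [ 0.0285 -0.0112 -0.0205]
(313.5, 243.1) [ 0.0284  0.0132 -0.0205]
(array([ 2.186, -0.034,  3.802]), np.float64(-0.735899764282677), array([0.528 , 0.3708, 0.2521]), np.float64(-174.6))
```

Call:
drive_tool:
  plan: "0.72 -0.02 0 0 0 0 0;0.72 -0.02 0 0 0 0 0;0.72 -0.02 0.6 0 0 0 0;0 0 0.8 0 0 -0.37 0;0 0 0.8 0 0 -0.37 0;0 0 0.8 0 0 0 0;0 0 0.7 0 0 0 0;0 0 0.5 0 0 0 0;0 0 0.2 0 0 0 0;0 0 0 0 0 0 0"

```text
clock: 14.35
position: [0.5377, 0.2842, 0.0741]
eef_rot: [0.002, 0.761, -0.649, -0.0]
force: [0.0, -0.3, -1.0]
opening: 0.0245
grasp_force: 61.3
```

Call:
drive_tool:
  plan: "0 0 0 0 0 0 0;0 0 0 0 0 0 0;0 0 0 0 0 0 0;0 0 0 0 0 0 0"

```text
clock: 14.68
position: [0.5393, 0.2857, 0.0778]
eef_rot: [-0.002, 0.761, -0.648, 0.0]
force: [-0.0, 0.5, -2.1]
opening: 0.0246
grasp_force: 61.3
```

```bash
python3 - <<'E'
from h import *
print(delta([.5384,.2851,.031],np.deg2rad(9.1)))
E
```

```text
(array([0.013, 0.028, 1.169]), np.float64(0.011806161489753707), array([0.5393, 0.2857, 0.0778]), np.float64(-170.8))
```

Call:
drive_tool:
  plan: "0.01 0.02 0.3 0 0 0 0;0 0 0.2 0 0 0 0;0 0 0.2 0 0 0 0;0 0 0.15 0 0 0 0;0 0 0.15 0 0 0 0;0 0 0.08 0 0 0 0;0 0 0.05 0 0 0 0;0 0 0 0 0 0 0;0 0 0 0 0 0 0;0 0 0 0 0 0 0"

```text
clock: 15.52
position: [0.5382, 0.2848, 0.0312]
eef_rot: [-0.0, 0.761, -0.648, 0.0]
force: [-0.3, 0.3, -0.9]
opening: 0.0248
grasp_force: 61.4
```

Call:
drive_tool:
  plan: "0 0 0 0 0 0 45;0 0 0 0 0 0 45;0 0 0 0 0 0 45;0 0 -0.3 0 0 0 45;0 0 -0.6 0 0 0 45;0 0 -0.9 0 0 0 60;0 0 -0.9 0 0 0 60;0 0 -0.9 0 0 0 60;0 0 -0.9 0 0 0 60;0 0 -0.9 0 0 0 60"

```text
clock: 16.35
position: [0.5377, 0.2843, 0.2492]
eef_rot: [-0.0, 0.761, -0.648, 0.0]
force: [0.1, 0.3, -0.1]
opening: 0.06
grasp_force: 0.0
```

Call:
drive_tool:
  plan: "0.6 0 -0.5 0 0 0 60;0.8 0 0 0 0 0 60;0.8 0 0 0 0 0 60;0.8 0 0 0 0 0 60;0.5 0 0 0 0 0 60;0 0 0 0 0 0 60;0 0 0 0 0 0 60;0 0 0 0 0 0 60"

```text
clock: 17.02
position: [0.5602, 0.1467, 0.2671]
eef_rot: [-0.0, 0.761, -0.648, 0.0]
force: [-0.1, 0.8, 0.8]
opening: 0.0601
grasp_force: 0.0
```

```bash
python3 - <<'E'
from h import *
import pickle
w,t,s=[manip.read_camera(n) for n in("wrist","top","scene")]
pickle.dump((w,t,s),open("it.pkl","wb"))
cv2.imwrite("pics/w5.png",w["image"][:,:,::-1])
print(delta([0,0,0]),w["position"])
for n in "blank sleeve_brass sleeve_copper sleeve_steel cell_black cell_blue dropper".split():
    for d in manip.cut_out(w,n)[:2]:
        m=d["pixels"]; print(n,round(d["conf"],2),m.sum(),np.round(d["rect"],1),atz(w,d["rect"][:2],.02).round(3))
E
```

```text
(array([ 1.39 , 14.411,  6.671]), None, array([0.5601, 0.1473, 0.2668]), np.float64(-170.8)) [0.5734395  0.06348966 0.40926389]
sleeve_brass 0.73 1071 [285.8  80.   36.4  37.7] [0.569 0.056 0.02 ]
sleeve_copper 0.46 239 [66.8  4.5 33.1  8.9] [0.801 0.016 0.02 ]
sleeve_steel 0.68 91 [405.1   1.9  20.1   3.9] [ 0.463 -0.038  0.02 ]
cell_black 0.58 1581 [410.6  85.6  49.1  50. ] [0.437 0.039 0.02 ]
cell_blue 0.74 1377 [201.1  71.2  43.   43.1] [0.658 0.061 0.02 ]
dropper 0.79 263 [68.5  5.4 36.3 10.8] [0.799 0.017 0.02 ]
```

View pics/w5.png

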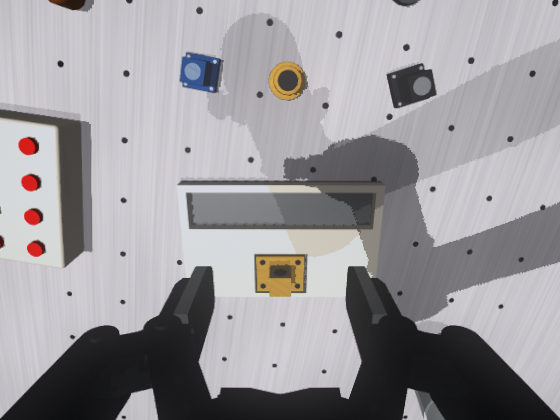

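Wrist view: bracket seated flat in nest (280,272); channel (188–375, 193–228); blue cell (200,72), brass (287,80), black cell (412,86), top-left dark objects dropper, steel at top edge (405,0).

```bash
python3 - <<'E'
from h import *
import pickle
w,t,s=pickle.load(open("it.pkl","rb"))
big=cv2.resize(w["image"][40:110,170:450],None,fx=2.8,fy=2.8,interpolation=cv2.INTER_CUBIC)
cv2.imwrite("pics/c5.png",big[:,:,::-1])
g=cv2.cvtColor(w["image"],cv2.COLOR_RGB2GRAY)
for l in cv2.createLineSegmentDetector().detect(g)[0][:,0]:
    a,b=l[:2],l[2:]
    if np.linalg.norm(a-b)>12 and 170<min(a[0],b[0]) and max(a[0],b[0])<450 and 40<a[1]<240:
        A,B=atz(w,a,.012),atz(w,b,.012); print(a.round(1),b.round(1),np.rad2deg(np.arctan2(*(B-A)[1::-1])).round(1))
for p in[(193,71),(422,87),(288,80)]: print(p,atz(w,p,.046).round(4))
for n in[(188,193),(375,192),(374,228),(190,228)]: print(atz(w,n,.02).round(4))
E
```

```text
[393.  106.6] [385.7  74.1] -62.7
[435.4  95. ] [395.3 108.5] 28.3
[386.8  73. ] [420.7  62.2] -153.0
[301.9 184.5] [179.4 184.5] 9.1
[431.5  69.5] [436.1  93.5] 117.6
[188.5 228. ] [185.4 193. ] -81.1
[355.6 228.8] [189.4 228.4] 9.1
[383.1 183.5] [303.1 185.5] 10.8
[186.9 192.1] [319.4 192.3] -170.9
[209.8  55.4] [222.   58.9] 173.4
[204.6  90.5] [191.6  88.2] -1.0
[178.9  80.8] [181.5  54.5] -91.4
[181.9 179.1] [288.1 179.6] -171.2
[186.6  50.9] [209.4  55.4] 178.0
[349.1 139.7] [362.  136.1] -154.8
[299.4  63.1] [306.4  76.5] 128.7
[221.9  60.3] [217.   92.8] 87.4
[418.4 174.5] [414.7 186.1] 88.7
[414.8 153.3] [419.  174.4] 117.0
[419.8 204.6] [427.1 232.7] 120.2
[362.5 136.4] [376.3 131.3] -149.8
[414.7 186.4] [419.1 202.5] 120.6
[373.5 134.4] [405.6 144.3] 173.0
[321.1 153.7] [331.6 142.9] -123.4
[290.6 180. ] [304.4 180.6] -173.5
[309.4 154.6] [321.8 153.9] -167.7
[334.7 142.8] [349.4 138.3] -153.5
[304.4 180.1] [368.1 179.9] -170.6
[300.5  85.6] [300.4  73.1] -79.4
[374.6 194.2] [372.5 228.1] 100.8
[289.9  63.6] [302.4  72.4] 155.9
[371. 229.] [357.7 226.3] -2.8
[342.7 201.6] [328.1 195.8] -12.8
[287.1 101.3] [273.  96.] -10.6
[325.6 192. ] [374.4 192.2] -171.1
[198.1 222.8] [310.6 223.6] -171.3
[202.4  84.4] [205.3  61.8] -92.0
[356.4 224.5] [351.3 209.2] -59.8
[376.  128.9] [427.1 102.3] -142.4
[413.3 182.4] [384.2 194. ] 32.5
[216.2 118.8] [207.4 110.1] -36.8
[256.5 149. ] [246.7 124.4] -60.4
[179.8 220.6] [180.9 238.1] 97.2
(193, 71) [0.66   0.0621 0.046 ]
(422, 87) [0.4342 0.0402 0.046 ]
(288, 80) [0.5668 0.056  0.046 ]
[0.6607 0.1964 0.02  ]
[0.4459 0.1605 0.02  ]
[0.4359 0.2047 0.02  ]
[0.655  0.2402 0.02  ]
```

View pics/c5.png

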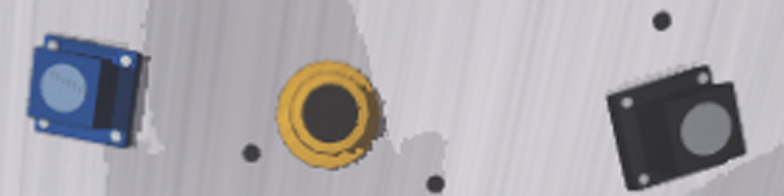

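Call:
drive_tool:
  plan: "0.535 0.884 0 0 0 0 70;0.535 0.884 0 0 0 0 70;0.535 0.884 0 0 0 0 70;0.535 0.883 0 0 0 0 70;0 0 0.2 0 0 0.956 70;0 0 0.2 0 0 0.956 70;0 0 0.2 0 0 0.956 70;0 0 0.2 0 0 0.956 70;0 0 0.2 0 0 0.956 70;0 0 0.2 0 0 0.956 70"

```text
clock: 18.35
position: [0.4342, 0.0393, 0.2188]
eef_rot: [0.0, -0.575, 0.818, -0.0]
force: [0.3, -0.4, -0.2]
opening: 0.0705
grasp_force: 0.0
```

Call:
drive_tool:
  plan: "0 0 0.2 0 0 0.956 70;0 0 0.2 0 0 0.956 70;0 0 0.2 0 0 0.956 70;0 0 0.2 0 0 0.956 70;0 0 0.2 0 0 0.956 70;0 0 0.2 0 0 0.956 70;0 0 0.2 0 0 0.956 70;0 0 0.2 0 0 0.956 70;0 0 0.2 0 0 0.956 70;0 0 0 0 0 0 70"

```text
clock: 19.18
position: [0.4333, 0.039, 0.1457]
eef_rot: [-0.001, -0.236, 0.972, -0.0]
force: [0.3, -0.4, 0.1]
opening: 0.07
grasp_force: 0.0
```

Call:
drive_tool:
  plan: "0 0 0.6 0 0 0 70;0 0 0.6 0 0 0 70;0 0 0 0 0 0 70;0 0 0 0 0 0 70;0 0 0 0 0 0 70"

```text
clock: 19.6
position: [0.4352, 0.0397, 0.1001]
eef_rot: [0.001, -0.238, 0.971, -0.0]
force: [1.3, 0.1, 0.1]
opening: 0.0699
grasp_force: 0.0
```

```bash
python3 - <<'E'
from h import *
print(delta([.4342,.0402,.020],np.deg2rad(117.5)),manip.get_obs()["qpos"])
w=manip.read_camera("wrist"); cv2.imwrite("pics/w6.png",w["image"][:,:,::-1])
E
```

```text
(array([0.02 , 0.025, 2.003]), np.float64(0.007410890871475652), array([0.4352, 0.0397, 0.1001]), np.float64(117.5)) [ 4.65670672e-01  2.21828329e-01 -6.17593576e-01  8.69470634e-04
 -7.29492974e-01 -1.55650182e+00]
```

View pics/w6.png

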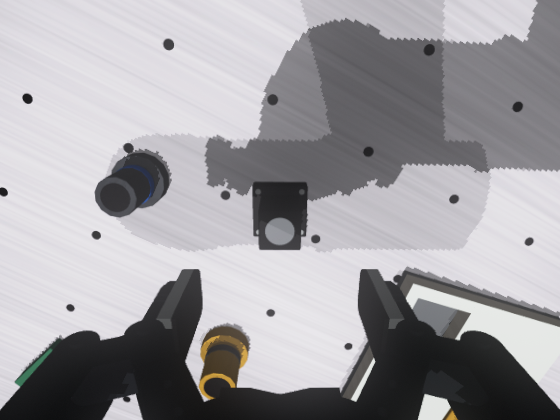

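Black cell centred between fingers, squared, at (280,215). Descend, grasp, lift.

Call:
drive_tool:
  plan: "0.02 0.02 0.6 0 0 0 70;0 0 0.6 0 0 0 70;0 0 0.4 0 0 0 70;0 0 0.25 0 0 0 70;0 0 0.15 0 0 0 70;0 0 0 0 0 0 70;0 0 0 0 0 0 70"

```text
clock: 20.23
position: [0.4339, 0.0401, 0.0197]
eef_rot: [0.001, -0.238, 0.971, 0.0]
force: [0.7, -0.6, 0.4]
opening: 0.07
grasp_force: 0.0
```

Call:
drive_tool:
  plan: "0 0 0 0 0 0 0;0 0 0 0 0 0 0;0 0 0 0 0 0 0;0 0 0 0 0 0 0;0 0 0 0 0 0 0;0 0 0 0 0 0 0;0 0 0 0 0 0 0"
  grip_force: 40

```text
clock: 20.82
position: [0.4336, 0.0399, 0.0196]
eef_rot: [0.001, -0.237, 0.971, 0.0]
force: [-1.4, -0.6, 6.7]
opening: 0.0255
grasp_force: 40.6
```

Call:
drive_tool:
  plan: "0 0 -0.3 0 0 0 0;0 0 -0.6 0 0 0 0;0 0 -0.6 0 0 0 0;0 0 -0.6 0 0 0.92 0;0 0 0 0 0 0.92 0;0 0 0 0 0 0.92 0;0 0 0 0 0 0.92 0;0 0 0 0 0 0 0;0 0 0 0 0 0 0"

```text
clock: 21.57
position: [0.4327, 0.0395, 0.1027]
eef_rot: [-0.0, -0.08, 0.997, -0.0]
force: [0.4, 1.1, -0.7]
opening: 0.025
grasp_force: 39.6
```

```bash
python3 - <<'E'
from h import *
import pickle
C=np.array([.550,.2008]);u=np.array([.9874,.158])
print(delta([*(C-.084*u),.05],np.deg2rad(99.1)))
o=manip.get_obs(); r=rot(o["eef_rot"])
w=manip.read_camera("wrist"); cv2.imwrite("pics/w7.png",w["image"][:,:,::-1])
for d in manip.spot_point(w,"cell_black")[:1]:
    # underside at TCP minus grasp height
    print(d["xy"],r.inv().apply(atz(w,d["xy"],o["position"][2]-.02)-o["position"]))
E
```

```text
(array([-1.437,  3.516,  1.317]), np.float64(0.010953340583333634), array([0.4327, 0.0395, 0.1027]), np.float64(99.2))
```

Call:
drive_tool:
  plan: "-0.36 0.879 0 0 0 0 0;-0.36 0.879 0 0 0 0 0;-0.36 0.879 0 0 0 0 0;-0.357 0.879 0 0 0 0 0;0 0 0.4 0 0 0 0;0 0 0.4 0 0 0 0;0 0 0.3 0 0 0 0;0 0 0 0 0 0 0;0 0 0 0 0 0 0;0 0 0 0 0 0 0"

```text
clock: 22.5
position: [0.4682, 0.1878, 0.0594]
eef_rot: [0.0, -0.079, 0.997, 0.0]
force: [-0.1, 0.0, 0.3]
opening: 0.0255
grasp_force: 39.9
```

Call:
drive_tool:
  plan: "0 0 0.25 0 0 0 0;0 0 0.2 0 0 0 0;0 0 0.15 0 0 0 0;0 0 0.12 0 0 0 0;0 0 0.06 0 0 0 0;0 0 0 0 0 0 0;0 0 0 0 0 0 0;0 0 0 0 0 0 0"

```text
clock: 23.17
position: [0.468, 0.1878, 0.028]
eef_rot: [0.0, -0.079, 0.997, 0.0]
force: [0.1, -0.5, -1.5]
opening: 0.0251
grasp_force: 39.9
```

Call:
drive_tool:
  plan: "0 0 0.05 0 0 0 0;0 0 0 0 0 0 0;0 0 0 0 0 0 50;0 0 0 0 0 0 50;0 0 0 0 0 0 50;0 0 -0.3 0 0 0 50;0 0 -0.6 0 0 0 60;0 0 -0.6 0 0 0 70;0 0 -0.6 0 0 0 70;-0.38 -0.73 0 0 0 0 70"

```text
clock: 24.0
position: [0.4891, 0.1651, 0.115]
eef_rot: [0.005, -0.082, 0.997, 0.002]
force: [1.0, 1.0, -0.2]
opening: 0.0701
grasp_force: 0.0
```

Call:
drive_tool:
  plan: "-0.39 -0.73 0 0 0 0 70;-0.39 -0.73 0 0 0 0 70;-0.38 -0.73 0 0 0 0 70;-0.38 -0.72 0 0 0 0 70;0 0 0 0 0 0 70;0 0 0 0 0 0 70;0 0 0 0 0 0 70"

```text
clock: 24.58
position: [0.5661, 0.0557, 0.1095]
eef_rot: [-0.0, -0.079, 0.997, 0.0]
force: [0.3, -0.0, -0.1]
opening: 0.07
grasp_force: 0.0
```

```bash
python3 - <<'E'
from h import *
print(delta([.567,.056,.020],np.deg2rad(99.1)))
o=manip.get_obs()
w=manip.read_camera("wrist"); cv2.imwrite("pics/w8.png",w["image"][:,:,::-1])
E
```

```text
(array([-0.024,  0.004,  2.237]), np.float64(-0.01853736714650537), array([0.5661, 0.0557, 0.1095]), np.float64(99.0))
```

View pics/w8.png

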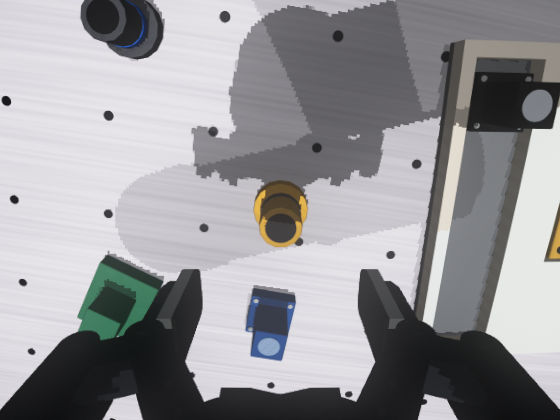

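Brass is centred (280,215), black cell stands in the channel (500,100).

Call:
drive_tool:
  plan: "-0.02 0 0.6 0 0 0 70;0 0 0.6 0 0 0 70;0 0 0.5 0 0 0 70;0 0 0.35 0 0 0 70;0 0 0.18 0 0 0 70;0 0 0 0 0 0 70;0 0 0 0 0 0 70"

```text
clock: 25.22
position: [0.5673, 0.0568, 0.0209]
eef_rot: [0.0, -0.08, 0.997, -0.0]
force: [-0.2, -0.5, 0.5]
opening: 0.07
grasp_force: 0.0
```

Call:
drive_tool:
  plan: "0 0 0 0 0 0 0;0 0 0 0 0 0 0;0 0 0 0 0 0 0;0 0 0 0 0 0 0;0 0 0 0 0 0 0;0 0 0 0 0 0 0;0 0 0 0 0 0 0"

```text
clock: 25.8
position: [0.5679, 0.0562, 0.0216]
eef_rot: [0.001, -0.079, 0.997, 0.0]
force: [-1.5, 0.4, 5.8]
opening: 0.0263
grasp_force: 39.7
```

Call:
drive_tool:
  plan: "0 0 -0.3 0 0 0 0;0 0 -0.6 0 0 0 0;0 0 -0.6 0 0 0 0;0 0 -0.6 0 0 0 0;0 0 0 0 0 0 0;0 0 0 0 0 0 0;0 0 0 0 0 0 0"

```text
clock: 26.38
position: [0.5663, 0.0558, 0.1036]
eef_rot: [-0.001, -0.078, 0.997, 0.0]
force: [-0.3, 0.3, -2.1]
opening: 0.0267
grasp_force: 39.5
```

```bash
python3 - <<'E'
from h import *
C=np.array([.550,.2008]);u=np.array([.9874,.158])
print(delta([*(C+.028*u),.05],np.deg2rad(99.1)))
E
```

```text
(array([-0.869,  3.645,  1.338]), np.float64(-0.019074115350898025), array([0.5663, 0.0558, 0.1036]), np.float64(99.0))
```

Call:
drive_tool:
  plan: "-0.22 0.911 0 0 0 0 0;-0.22 0.911 0 0 0 0 0;-0.22 0.911 0 0 0 0 0;-0.21 0.911 0 0 0 0 0;0 0 0.4 0 0 0 0;0 0 0.4 0 0 0 0;0 0 0.3 0 0 0 0;0 0 0 0 0 0 0;0 0 0 0 0 0 0;0 0 0 0 0 0 0"

```text
clock: 27.22
position: [0.5788, 0.2053, 0.0603]
eef_rot: [-0.0, -0.079, 0.997, -0.0]
force: [0.7, 0.2, -0.6]
opening: 0.0269
grasp_force: 39.8
```

Call:
drive_tool:
  plan: "0 0 0.25 0 0 0 0;0 0 0.2 0 0 0 0;0 0 0.15 0 0 0 0;0 0 0.12 0 0 0 0;0 0 0.08 0 0 0 0;0 0 0 0 0 0 0;0 0 0 0 0 0 0;0 0 0 0 0 0 0"

```text
clock: 27.88
position: [0.5789, 0.2055, 0.0286]
eef_rot: [0.0, -0.079, 0.997, 0.0]
force: [-0.4, 0.3, -1.5]
opening: 0.0271
grasp_force: 39.8
```

Call:
drive_tool:
  plan: "0 0 0.05 0 0 0 0;0 0 0 0 0 0 0;0 0 0 0 0 0 50;0 0 0 0 0 0 50;0 0 0 0 0 0 50;0 0 -0.3 0 0 0 50;0 0 -0.6 0 0 0 60;0 0 -0.6 0 0 0 70;0 0 -0.6 0 0 0 70;-0.28 -0.77 0 0 0 0 70"

```text
clock: 28.72
position: [0.5969, 0.1814, 0.1175]
eef_rot: [0.006, -0.082, 0.997, 0.002]
force: [1.1, 0.2, 2.0]
opening: 0.0698
grasp_force: 0.0
```

Call:
drive_tool:
  plan: "-0.29 -0.77 0 0 0 0 70;-0.29 -0.77 0 0 0 0 70;-0.29 -0.77 0 0 0 0 70;-0.28 -0.78 0 0 0 0 70;0 0 0 0 0 0.74 70;0 0 0 0 0 0.74 70;0 0 0 0 0 0.74 70;0 0 0 0 0 0 70;0 0 0 0 0 0 70;0 0 0 0 0 0 70"

```text
clock: 29.55
position: [0.6595, 0.0621, 0.111]
eef_rot: [0.0, 0.017, 1.0, 0.0]
force: [-0.6, 0.1, -0.5]
opening: 0.0701
grasp_force: 0.0
```

```bash
python3 - <<'E'
from h import *
print(delta([.660,.062,.020],np.deg2rad(88)))
w=manip.read_camera("wrist"); cv2.imwrite("pics/w9.png",w["image"][:,:,::-1])
for n in("cell_blue","cell_black","sleeve_brass"):
    for d in manip.spot_point(w,n)[:1]: print(n,d["xy"],d["conf"],atz(w,d["xy"],0 if n=="cell_blue" else .006))
E
```

```text
(array([-0.011, -0.003,  2.275]), np.float64(0.008292579629805487), array([0.6595, 0.0621, 0.111 ]), np.float64(88.0))
cell_blue [232.7, 149.8] 0.87 [0.61797153 0.02930184 0.        ]
sleeve_brass [483.3, 84.8] 0.97 [0.57748206 0.20385707 0.006     ]
```

View pics/w9.png

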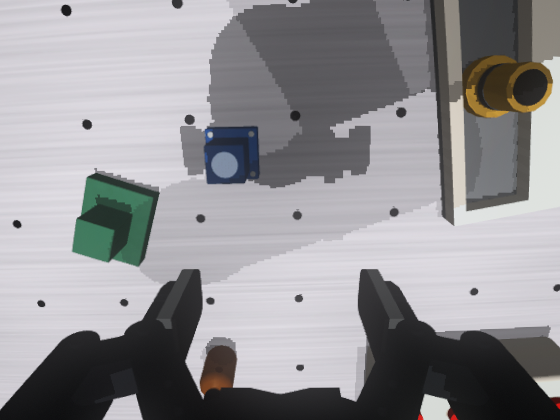

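The blue cell was knocked to about (0.618, 0.029), still upright at (232,155) and aligned with the tool; brass stands in the channel.

```bash
python3 - <<'E'
from h import *
w=manip.read_camera("wrist")
print("necktop",atz(w,(224.5,165),.046).round(4))
for p in[(205,128),(258,127),(259,178)]: print(atz(w,p,.012).round(4))
g=cv2.cvtColor(w["image"],cv2.COLOR_RGB2GRAY)
for l in cv2.createLineSegmentDetector().detect(g)[0][:,0]:
    a,b=l[:2],l[2:]
    if np.linalg.norm(a-b)>15 and 195<min(a[0],b[0]) and max(a[0],b[0])<268 and 120<a[1]<190:
        A,B=atz(w,a,.012),atz(w,b,.012); print(a.round(1),b.round(1),np.rad2deg(np.arctan2(*(B-A)[1::-1])).round(1))
N=atz(w,(224.5,165),.046)
print(delta([*N[:2],.02],np.deg2rad(88)))
E
```

```text
necktop [0.619  0.0303 0.046 ]
[0.6002 0.0134 0.012 ]
[0.6009 0.0494 0.012 ]
[0.6364 0.0482 0.012 ]
[206.2 183. ] [203.2 145.5] 178.7
[243.1 183.4] [206.9 183.7] -91.6
[208.1 126.6] [255.7 125.7] 88.9
[257.5 126.9] [259.  176.9] -1.3
(array([ 0.982, -0.832,  2.265]), np.float64(-0.002637666892066732), array([0.6594, 0.0622, 0.1106]), np.float64(88.0))
```

Call:
drive_tool:
  plan: "0.49 -0.415 0 0 0 -0.16 70;0.49 -0.415 0 0 0 0 70;0 0 0.6 0 0 0 70;0 0 0.6 0 0 0 70;0 0 0.5 0 0 0 70;0 0 0.35 0 0 0 70;0 0 0.22 0 0 0 70;0 0 0 0 0 0 70;0 0 0 0 0 0 70"

```text
clock: 30.55
position: [0.6196, 0.0299, 0.0198]
eef_rot: [-0.0, 0.011, 1.0, -0.0]
force: [-0.2, 0.2, 0.6]
opening: 0.0699
grasp_force: 0.0
```

Call:
drive_tool:
  plan: "0 0 0 0 0 0 0;0 0 0 0 0 0 0;0 0 0 0 0 0 0;0 0 0 0 0 0 0;0 0 0 0 0 0 0;0 0 0 0 0 0 0;0 0 0 0 0 0 0"

```text
clock: 31.13
position: [0.62, 0.0301, 0.0207]
eef_rot: [0.001, 0.011, 1.0, 0.0]
force: [-0.9, 0.2, 6.0]
opening: 0.0234
grasp_force: 40.6
```

Call:
drive_tool:
  plan: "0 0 -0.3 0 0 0 0;0 0 -0.6 0 0 0 0;0 0 -0.6 0 0 -0.69 0;0 0 -0.6 0 0 -0.69 0;0 0 0 0 0 -0.69 0;0 0 0 0 0 0 0;0 0 0 0 0 0 0;0 0 0 0 0 0 0"

```text
clock: 31.8
position: [0.6183, 0.0297, 0.1026]
eef_rot: [-0.001, -0.078, 0.997, -0.0]
force: [0.8, 0.5, -1.7]
opening: 0.0233
grasp_force: 39.8
```

```bash
python3 - <<'E'
from h import *
C=np.array([.550,.2008]);u=np.array([.9874,.158])
print(delta([*(C+.084*u),.05],np.deg2rad(99.1)))
E
```

```text
(array([-1.087,  4.496,  1.313]), np.float64(-0.019688713981247045), array([0.6183, 0.0297, 0.1026]), np.float64(99.0))
```

Call:
drive_tool:
  plan: "-0.217 0.899 0 0 0 0 0;-0.217 0.899 0 0 0 0 0;-0.217 0.899 0 0 0 0 0;-0.217 0.899 0 0 0 0 0;-0.217 0.899 0 0 0 0 0;0 0 0.4 0 0 0 0;0 0 0.4 0 0 0 0;0 0 0.3 0 0 0 0;0 0 0 0 0 0 0;0 0 0 0 0 0 0"

```text
clock: 32.63
position: [0.6331, 0.2134, 0.0582]
eef_rot: [-0.001, -0.079, 0.997, -0.001]
force: [1.1, -0.7, -0.1]
opening: 0.0234
grasp_force: 39.9
```

Call:
drive_tool:
  plan: "0 0 0.25 0 0 0 0;0 0 0.2 0 0 0 0;0 0 0.15 0 0 0 0;0 0 0.12 0 0 0 0;0 0 0.08 0 0 0 0;0 0 0 0 0 0 0;0 0 0 0 0 0 0;0 0 0 0 0 0 0"

```text
clock: 33.3
position: [0.6339, 0.2144, 0.0279]
eef_rot: [0.0, -0.079, 0.997, 0.0]
force: [-0.0, 0.1, -0.9]
opening: 0.0231
grasp_force: 39.9
```

Call:
drive_tool:
  plan: "0 0 0.04 0 0 0 0;0 0 0 0 0 0 0;0 0 0 0 0 0 50;0 0 0 0 0 0 50;0 0 0 0 0 0 50;0 0 -0.3 0 0 0 50;0 0 -0.6 0 0 0 60;0 0 -0.6 0 0 0 70;0 0 -0.7 0 0 0 70;0 0 -0.3 0 0 0 70"

```text
clock: 34.13
position: [0.6358, 0.2151, 0.1314]
eef_rot: [0.004, -0.08, 0.997, 0.001]
force: [1.1, -0.8, 0.7]
opening: 0.0701
grasp_force: 0.0
```

Call:
drive_tool:
  plan: "0.737 -0.857 0 0 0 0 70;0.737 -0.857 0 0 0 0 70;0.737 -0.857 0 0 0 0 70;0.737 -0.857 0 0 0 0 70;0.737 -0.857 0 0 0 0 70;0.737 -0.857 0 0 0 0 70;0.737 -0.857 0 0 0 0 70;0 0 0 0 0 0 70;0 0 0 0 0 0 70;0 0 0 0 0 0 70"

```text
clock: 34.97
position: [0.4815, -0.0342, 0.1267]
eef_rot: [0.001, -0.079, 0.997, 0.0]
force: [0.2, 0.6, 0.0]
opening: 0.0701
grasp_force: 0.0
```

```bash
python3 - <<'E'
from h import *
print(delta([.4677,-.0557,.020],np.deg2rad(99.1)))
w=manip.read_camera("wrist"); cv2.imwrite("pics/w10.png",w["image"][:,:,::-1])
for d in manip.spot_point(w,"sleeve_steel")[:1]: print(d["xy"],d["conf"],atz(w,d["xy"],0))
E
```

```text
(array([ 0.429, -0.476,  2.667]), np.float64(-0.0055415244491664635), array([ 0.4815, -0.0342,  0.1267]), np.float64(99.1))
[256.8, 165.2] 0.59 [ 0.45920997 -0.05598692  0.        ]
```

View pics/w10.png

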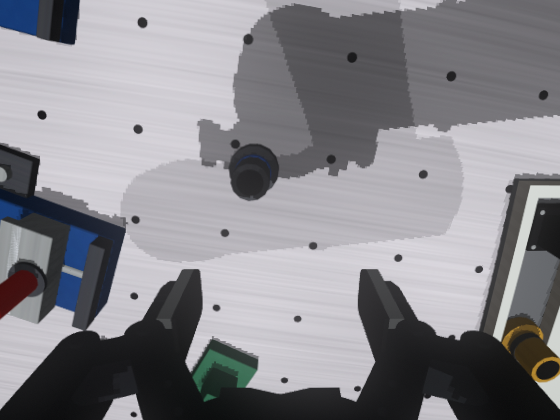

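```bash
python3 - <<'E'
from h import *
w=manip.read_camera("wrist")
print(atz(w,(250.5,180),.046),atz(w,(254,168),.012))
print(delta([*atz(w,(250.5,180),.046)[:2],.02]),delta([*atz(w,(254,168),.012)[:2],.02]))
E
```

```text
[ 0.45947399 -0.05648414  0.046     ] [ 0.45917717 -0.05659691  0.012     ]
(array([ 0.645, -0.485,  2.654]), None, array([ 0.4818, -0.0332,  0.1262]), np.float64(99.2)) (array([ 0.653, -0.486,  2.654]), None, array([ 0.4818, -0.0332,  0.1262]), np.float64(99.2))
```

Call:
drive_tool:
  plan: "0.32 -0.245 0 0 0 0 70;0.32 -0.245 0 0 0 0 70;0 0 0.7 0 0 0 70;0 0 0.7 0 0 0 70;0 0 0.6 0 0 0 70;0 0 0.4 0 0 0 70;0 0 0.25 0 0 0 70;0 0 0 0 0 0 70;0 0 0 0 0 0 70"

```text
clock: 35.87
position: [0.458, -0.0579, 0.0198]
eef_rot: [-0.001, -0.079, 0.997, -0.0]
force: [-0.2, 0.2, -0.0]
opening: 0.0697
grasp_force: 0.0
```

Call:
drive_tool:
  plan: "0 0 0 0 0 0 0;0 0 0 0 0 0 0;0 0 0 0 0 0 0;0 0 0 0 0 0 0;0 0 0 0 0 0 0;0 0 0 0 0 0 0;0 0 0 0 0 0 0"

```text
clock: 36.45
position: [0.4592, -0.0575, 0.021]
eef_rot: [0.001, -0.08, 0.997, 0.0]
force: [-1.5, -0.7, 7.3]
opening: 0.0252
grasp_force: 39.1
```

Call:
drive_tool:
  plan: "0 0 -0.3 0 0 0 0;0 0 -0.6 0 0 0 0;0 0 -0.6 0 0 0 0;0 0 -0.8 0 0 0 0;0 0 -0.4 0 0 0 0;0 0 0 0 0 0 0;0 0 0 0 0 0 0;0 0 0 0 0 0 0"

```text
clock: 37.12
position: [0.4576, -0.0576, 0.127]
eef_rot: [-0.001, -0.079, 0.997, 0.0]
force: [0.2, -0.3, -1.6]
opening: 0.0249
grasp_force: 39.7
```

```bash
python3 - <<'E'
from h import *
C=np.array([.550,.2008]);u=np.array([.9874,.158])
print(delta([*(C-.028*u),.05],np.deg2rad(99.1)))
E
```

```text
(array([-2.604,  6.014,  1.923]), np.float64(-0.006840625830676697), array([ 0.4576, -0.0576,  0.127 ]), np.float64(99.1))
```

Call:
drive_tool:
  plan: "-0.372 0.859 0 0 0 0 0;-0.372 0.859 0 0 0 0 0;-0.372 0.859 0 0 0 0 0;-0.372 0.859 0 0 0 0 0;-0.372 0.859 0 0 0 0 0;-0.372 0.859 0 0 0 0 0;-0.372 0.86 0 0 0 0 0;0 0 0 0 0 0 0;0 0 0 0 0 0 0"

```text
clock: 37.87
position: [0.5228, 0.1978, 0.1255]
eef_rot: [-0.002, -0.08, 0.997, -0.001]
force: [-0.4, -0.5, -1.3]
opening: 0.0247
grasp_force: 39.9
```

Call:
drive_tool:
  plan: "0 0 0.6 0 0 0 0;0 0 0.6 0 0 0 0;0 0 0.5 0 0 0 0;0 0 0.3 0 0 0 0;0 0 0.2 0 0 0 0;0 0 0.15 0 0 0 0;0 0 0.1 0 0 0 0;0 0 0 0 0 0 0;0 0 0 0 0 0 0;0 0 0 0 0 0 0"

```text
clock: 38.7
position: [0.5241, 0.1967, 0.0309]
eef_rot: [0.001, -0.079, 0.997, 0.0]
force: [0.3, 0.1, -1.6]
opening: 0.0246
grasp_force: 39.9
```

Call:
drive_tool:
  plan: "0 0 0.1 0 0 0 0;0 0 0 0 0 0 0;0 0 0 0 0 0 0;0 0 0 0 0 0 50;0 0 0 0 0 0 50;0 0 0 0 0 0 50;0 0 -0.3 0 0 0 50;0 0 -0.6 0 0 0 50;0 0 -0.9 0 0 0 60;0 0 -0.9 0 0 0 60"

```text
clock: 39.53
position: [0.5226, 0.1958, 0.1342]
eef_rot: [-0.002, -0.079, 0.997, -0.001]
force: [0.9, 1.3, -0.4]
opening: 0.0601
grasp_force: 0.0
```

Call:
drive_tool:
  plan: "0 0 -0.8 0 0 0 60;-0.315 -0.866 0 0 0 0 60;-0.315 -0.866 0 0 0 0 60;-0.315 -0.866 0 0 0 0 60;-0.315 -0.866 0 0 0 0 60;-0.315 -0.866 0 0 0 0 60;-0.315 -0.866 0 0 0 0 60;-0.315 -0.866 0 0 0 0 60;-0.315 -0.866 0 0 0 0 60;0 0 0 0 0 -0.93 60"

```text
clock: 40.37
position: [0.6687, -0.0668, 0.1648]
eef_rot: [-0.0, -0.117, 0.993, -0.001]
force: [0.4, -0.7, -0.3]
opening: 0.0599
grasp_force: 0.0
```

Call:
drive_tool:
  plan: "0 0 0.1 0 0 -0.93 60;0 0 0.1 0 0 -0.93 60;0 0 0.1 0 0 -0.93 60;0 0 0.1 0 0 -0.93 60;0 0 0.1 0 0 -0.93 60;0 0 0.1 0 0 -0.93 60;0 0 0.1 0 0 -0.93 60;0 0 0.1 0 0 -0.93 60;0 0 0.1 0 0 -0.93 60;0 0 0.1 0 0 -0.93 60"

```text
clock: 41.2
position: [0.6665, -0.0612, 0.1254]
eef_rot: [-0.001, -0.504, 0.864, 0.0]
force: [0.1, -0.3, 0.1]
opening: 0.0599
grasp_force: 0.0
```

Call:
drive_tool:
  plan: "0 0 0.1 0 0 -0.93 60;0 0 0.1 0 0 -0.93 60;0 0 0 0 0 0 60;0 0 0 0 0 0 60;0 0 0 0 0 0 60"

```text
clock: 41.62
position: [0.6669, -0.0612, 0.1182]
eef_rot: [-0.0, -0.57, 0.822, 0.0]
force: [-0.1, 0.1, 1.1]
opening: 0.0602
grasp_force: 0.0
```

```bash
python3 - <<'E'
from h import *
import pickle
print(delta([.6677,-.061,.045]))
w=manip.read_camera("wrist"); cv2.imwrite("pics/w11.png",w["image"][:,:,::-1]); pickle.dump(w,open("bl.pkl","wb"))
for b in blob(w,(50,60,15),(95,255,255),None,200): print(b[0],b[1],b[2],box(w,b[2],.014))
g=cv2.cvtColor(w["image"],cv2.COLOR_RGB2GRAY)
for l in cv2.createLineSegmentDetector().detect(g)[0][:,0]:
    a,b=l[:2],l[2:]
    if np.linalg.norm(a-b)>30 and 150<min(a[0],b[0]) and max(a[0],b[0])<400 and 120<a[1]<330:
        A,B=atz(w,a,.014),atz(w,b,.014); print(a.round(1),b.round(1),np.rad2deg(np.arctan2(*(B-A)[1::-1])).round(1))
t=manip.read_camera("top")
cv2.imwrite("pics/t2.png",cv2.resize(t["image"][160:285,150:300],None,fx=3.5,fy=3.5,interpolation=cv2.INTER_CUBIC)[:,:,::-1])
E
```

```text
(array([-0.012, -0.017,  1.829]), None, array([ 0.6669, -0.0612,  0.1182]), np.float64(159.5))
4648 [281.41458692 203.75408778] ((279.5, 203.0), (64.0, 79.0), 90.0) (array([ 0.6666, -0.0626,  0.014 ]), [[0.0569, 159.4805], [0.0502, 71.5652]])
[213.7 307. ] [197.9 361.3] 52.1
[212.1 266.9] [214.3 306.9] 68.4
[344.7 306.9] [347.  266.9] -109.6
[239.6 233.1] [237.3 170.6] -110.7
[273.1 166. ] [316.9 167.1] 158.0
[295.7 236.8] [240.7 234.3] -23.3
[320.  170.7] [318.5 219.3] 69.9
[386.6 313.3] [370.8 279.3] -84.0
[187.5 312.1] [205.  269.1] -134.0
[188.2 280.1] [172.6 313.4] 42.8
[354.9 270.4] [371.6 312. ] 92.8
```

View pics/w11.png

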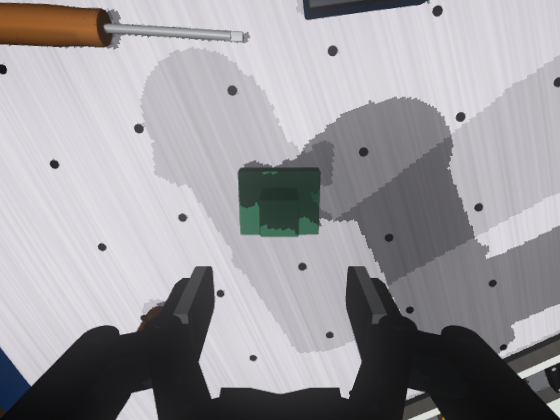

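Blank centred under the gripper at (280,203), square within 1°. Grasp it.

Call:
drive_tool:
  plan: "0 0 0.7 0 0 0.1 60;0 0 0.7 0 0 0 60;0 0 0.5 0 0 0 60;0 0 0.3 0 0 0 60;0 0 0.12 0 0 0 60;0 0 0 0 0 0 60;0 0 0 0 0 0 60"

```text
clock: 42.3
position: [0.6679, -0.0612, 0.0264]
eef_rot: [0.001, -0.567, 0.824, -0.001]
force: [0.6, -0.0, 0.5]
opening: 0.0596
grasp_force: 0.0
```

Call:
drive_tool:
  plan: "0 0 0 0 0 0 0;0 0 0 0 0 0 0;0 0 0 0 0 0 0;0 0 0 0 0 0 0;0 0 0 0 0 0 0;0 0 0 0 0 0 0;0 0 0 0 0 0 0"
  grip_force: 60

```text
clock: 42.88
position: [0.668, -0.0611, 0.0269]
eef_rot: [0.001, -0.567, 0.824, -0.001]
force: [0.1, 0.1, 5.3]
opening: 0.0244
grasp_force: 62.4
```

Call:
drive_tool:
  plan: "0 0 -0.3 0 0 0 0;0 0 -0.6 0 0 0 0;0 0 -0.9 0 0 0 0;0 0 -0.9 0 0 0 0;0 0 -0.9 0 0 -0.8 0;0 0 -0.4 0 0 -0.78 0;0 0 0 0 0 0 0;0 0 0 0 0 0 0;0 0 0 0 0 0 0"

```text
clock: 43.63
position: [0.6653, -0.0611, 0.183]
eef_rot: [-0.002, -0.621, 0.783, 0.002]
force: [-0.3, -0.3, -1.7]
opening: 0.0246
grasp_force: 61.4
```

```bash
python3 - <<'E'
from h import *
import pickle
w=manip.read_camera("wrist"); pickle.dump(w,open("bh.pkl","wb"))
o=manip.get_obs(); r=rot(o["eef_rot"])
for b in blob(w,(40,60,10),(95,255,255),None,400)[:3]: print(b[0],b[1],b[2])
g=cv2.cvtColor(w["image"],cv2.COLOR_RGB2GRAY)
for l in cv2.createLineSegmentDetector().detect(g)[0][:,0]:
    a,b=l[:2],l[2:]
    if np.linalg.norm(a-b)>25 and 200<min(a[0],b[0]) and max(a[0],b[0])<360 and 195<a[1]<255: print(a.round(1),b.round(1))
vy=np.array([.2198,.9755])
B=np.array([.5414,-.2930])
print(delta([*(B+.003*vy),.12],np.deg2rad(167.3)))
E
```

```text
9717 [282.3057528  256.42358753] ((279.5, 263.5), (113.0, 123.0), 90.0)
[342.5 213. ] [338.9 275.7]
[219.2 248.2] [216.7 215.7]
[220.6 205.6] [336.9 205. ]
[271.9 214.3] [220.6 214.8]
(array([6.27 , 1.691, 1.579]), np.float64(-0.08690357490983072), array([ 0.6653, -0.0612,  0.1826]), np.float64(166.9))
```

Call:
drive_tool:
  plan: "0.881 0.24 0 0 0 0 0;0.881 0.24 0 0 0 0 0;0.881 0.24 0 0 0 0 0;0.881 0.24 0 0 0 0 0;0.881 0.24 0 0 0 0 0;0.881 0.24 0 0 0 0 0;0.88 0.24 0 0 0 0 0;0 0 0 0 0 -0.09 0;0 0 0 0 0 0 0;0 0 0 0 0 0 0"

```text
clock: 44.52
position: [0.545, -0.2863, 0.1836]
eef_rot: [-0.001, -0.625, 0.781, 0.001]
force: [-0.5, -0.1, -2.5]
opening: 0.0248
grasp_force: 61.3
```

Call:
drive_tool:
  plan: "0 0 0.6 0 0 0 0;0 0 0.7 0 0 0 0;0 0 0.6 0 0 0 0;0 0 0.3 0 0 0 0;0 0 0 0 0 0 0;0 0 0 0 0 0 0;0 0 0 0 0 0 0;0 0 0 0 0 0 0"

```text
clock: 45.18
position: [0.5471, -0.2861, 0.0988]
eef_rot: [0.001, -0.626, 0.78, -0.001]
force: [-0.9, 0.4, -1.7]
opening: 0.0247
grasp_force: 61.3
```

```bash
python3 - <<'E'
from h import *
import pickle
bh=pickle.load(open("bh.pkl","rb"))
w=manip.read_camera("wrist"); o=manip.get_obs(); r=rot(o["eef_rot"]); z=o["position"][2]
# wrist cam is fixed to the tool: front edge of underside in hand at row 205.2
print([r.inv().apply(atz(w,p,z-.0265)-o["position"]).round(4) for p in((217,205.3),(342,205.1))])
print(delta([.5438,-.2862,.052],np.deg2rad(167.3)))
cv2.imwrite("pics/w12.png",w["image"][:,:,::-1])
E
```

```text
[array([ 0.0266, -0.0322,  0.0266]), array([0.0268, 0.0315, 0.0264])]
(array([0.015, 0.079, 1.17 ]), np.float64(0.02724814709584178), array([ 0.5469, -0.2863,  0.0988]), np.float64(167.4))
```

View pics/w12.png

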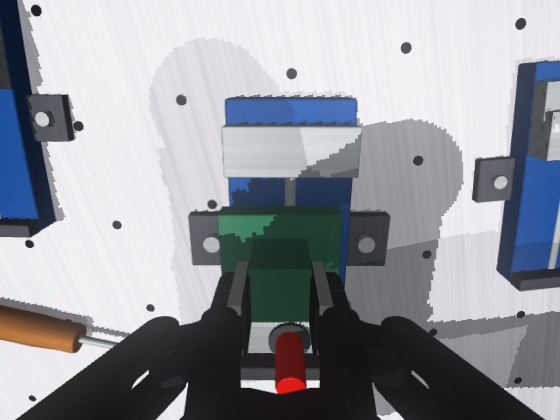

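Call:
drive_tool:
  plan: "0 0.06 0.2 0 0 0 0;0 0.06 0.3 0 0 0 0;0 0 0.25 0 0 0 0;0 0 0.15 0 0 0 0;0 0 0.12 0 0 0 0;0 0 0.08 0 0 0 0;0 0 0.05 0 0 0 0;0 0 0 0 0 0 0;0 0 0 0 0 0 0;0 0 0 0 0 0 0"

```text
clock: 46.07
position: [0.5415, -0.2854, 0.052]
eef_rot: [0.0, -0.625, 0.78, -0.001]
force: [-0.8, 1.2, 0.8]
opening: 0.0243
grasp_force: 61.8
```

Call:
drive_tool:
  plan: "0 0 0.02 0 0 0 0;0 0 0 0 0 0 0;0 0 0 0 0 0 50;0 0 0 0 0 0 50;0 0 0 0 0 0 50;0 0 -0.3 0 0 0 50;0 0 -0.6 0 0 0 60;0 0 -0.8 0 0 0 60;0 0 -0.5 0 0 0 60;0 0 0 0 0 0 60"

```text
clock: 46.9
position: [0.5442, -0.2865, 0.1439]
eef_rot: [0.003, -0.626, 0.78, -0.005]
force: [0.4, 0.4, -0.0]
opening: 0.0599
grasp_force: 0.0
```

Call:
drive_tool:
  plan: "-0.64 0 0 0 0 0 60;-0.64 0.01 0 0 0 0 60;-0.64 0.01 0 0 0 0 60;0 0 0 0 0 0 60;0 0 0 0 0 0 60;0 0 0 0 0 0 60"

```text
clock: 47.4
position: [0.5569, -0.2102, 0.138]
eef_rot: [-0.0, -0.625, 0.78, 0.0]
force: [0.9, -1.1, -0.3]
opening: 0.0599
grasp_force: 0.0
```

```bash
python3 - <<'E'
from h import *
print(delta([.5575,-.2105,.062],np.deg2rad(167.3)))
w=manip.read_camera("wrist"); cv2.imwrite("pics/w13.png",w["image"][:,:,::-1])
for b in blob(w,(0,150,90),(6,255,255),None,100): print(b[0],b[1].round(1),atz(w,b[1],.0915).round(4))
for b in blob(w,(40,60,10),(95,255,255),None,1000)[:3]: print(b[0],b[1],b[2],box(w,b[2],.039))
print(delta([.5414,-.293,0]))
E
```

```text
(array([ 0.004, -0.017,  1.901]), np.float64(0.022333616907309287), array([ 0.5569, -0.2102,  0.138 ]), np.float64(167.4))
584 [278.2 235.2] [ 0.5575 -0.2118  0.0915]
7011 [277.70589074  94.01098274] ((277.4984130859375, 94.38002014160156), (77.93973541259766, 92.01848602294922), 89.23609924316406) (array([ 0.5412, -0.2874,  0.039 ]), [[0.059, 168.1345], [0.0496, 80.3215]])
(array([ 2.094, -0.076,  3.452]), None, array([ 0.5568, -0.2106,  0.1381]), np.float64(167.4))
```

Call:
drive_tool:
  plan: "0.01 -0.02 0.6 0 0 0 60;0 0 0.6 0 0 0 60;0 0 0.4 0 0 0 60;0 0 0.3 0 0 0 60;0 0 0 0 0 0 60;0 0 0 0 0 0 0;0 0 0 0 0 0 0;0 0 0 0 0 0 0;0 0 0 0 0 0 0;0 0 0 0 0 0 0"
  grip_force: 50

```text
clock: 48.28
position: [0.5577, -0.2109, 0.0638]
eef_rot: [0.0, -0.625, 0.78, -0.0]
force: [-2.8, 0.5, 5.0]
opening: 0.0162
grasp_force: 49.1
```

Call:
drive_tool:
  plan: "0 0 0 0 0 0 0;0 0 0 0 0 0 0;0.08 0 0 0 0 0 0;0.12 0 0 0 0 0 0;0.12 0 0 0 0 0 0;0.12 0 0 0 0 0 0;0.12 0 0 0 0 0 0;0.1 0 0 0 0 0 0;0.06 0 0 0 0 0 0;0 0 0 0 0 0 0"

```text
clock: 49.12
position: [0.5515, -0.2385, 0.0639]
eef_rot: [0.0, -0.625, 0.78, -0.0]
force: [-2.7, 3.2, 5.1]
opening: 0.0169
grasp_force: 49.5
```

Call:
drive_tool:
  plan: "0.05 0 0 0 0 0 0;0.05 0 0 0 0 0 0;0.05 0 0 0 0 0 0;0.02 0 0 0 0 0 0;0 0 0 0 0 0 0;0 0 0 0 0 0 0"

```text
clock: 49.62
position: [0.5501, -0.2448, 0.0639]
eef_rot: [0.0, -0.625, 0.78, -0.0]
force: [-1.9, 3.5, 6.6]
opening: 0.0163
grasp_force: 49.5
```

Call:
drive_tool:
  plan: "0.02 0 0 0 0 0 0;0.02 0 0 0 0 0 0;0 0 0 0 0 0 0;0 0 0 0 0 0 0"

```text
clock: 49.95
position: [0.5498, -0.2461, 0.0639]
eef_rot: [0.001, -0.625, 0.78, -0.0]
force: [-2.3, 5.8, 6.7]
opening: 0.0165
grasp_force: 49.5
```

Call:
drive_tool:
  plan: "0.02 0 0 0 0 0 0;0.02 0 0 0 0 0 0;0 0 0 0 0 0 0;0 0 0 0 0 0 0"

```text
clock: 50.28
position: [0.5495, -0.2475, 0.0639]
eef_rot: [0.001, -0.625, 0.78, 0.0]
force: [-2.1, 6.0, 6.9]
opening: 0.0161
grasp_force: 49.5
```

Call:
drive_tool:
  plan: "0.02 0 0 0 0 0 0;0.02 0 0 0 0 0 0;0 0 0 0 0 0 0;0 0 0 0 0 0 0"

```text
clock: 50.62
position: [0.5491, -0.2491, 0.0639]
eef_rot: [0.001, -0.625, 0.78, 0.0]
force: [-2.6, 4.9, 6.8]
opening: 0.0161
grasp_force: 49.5
```

Call:
drive_tool:
  plan: "0.02 0 0 0 0 0 0;0.02 0 0 0 0 0 0;0 0 0 0 0 0 0;0 0 0 0 0 0 0"

```text
clock: 50.95
position: [0.5488, -0.2506, 0.0639]
eef_rot: [0.001, -0.625, 0.78, 0.0]
force: [-2.0, 4.6, 6.7]
opening: 0.0163
grasp_force: 49.5
```

```bash
python3 - <<'E'
from h import *
o=manip.get_obs();print(o["position"],o["force"])
s,t,w=[manip.read_camera(n) for n in("scene","top","wrist")]
for b in blob(w,(0,150,60),(8,255,255),None,60): print("red",b[0],b[1].round(1),atz(w,b[1],.0915).round(4))
for b in blob(w,(40,60,10),(95,255,255),None,500)[:3]: print(b[0],b[1],b[2],box(w,b[2],.039))
a=s["image"][215:325,110:250]; b=w["image"][0:240,160:400]
cv2.imwrite("pics/m.png",np.hstack([cv2.resize(a,(458,360),interpolation=cv2.INTER_CUBIC),cv2.resize(b,(340,360))])[:,:,::-1])
E
```

```text
[ 0.54880164 -0.25063027  0.06385272] [-2.01560679  4.62227328  6.68783101]
red 2829 [279.8 292.6] [ 0.5465 -0.2606  0.0915]
11374 [279.52373835 169.79927906] ((279.5, 173.0), (124.99998474121094, 97.99998474121094), 0.0) (array([ 0.5396, -0.2926,  0.039 ]), [[0.0494, 74.179], [0.0586, 167.4489]])
```

Call:
drive_tool:
  plan: "0.02 0 0 0 0 0 0;0.02 0 0 0 0 0 0;0 0 0 0 0 0 0;0 0 0 0 0 0 0"

```text
clock: 51.43
position: [0.5487, -0.2511, 0.0638]
eef_rot: [0.001, -0.625, 0.78, 0.0]
force: [-1.9, 9.8, 8.2]
opening: 0.0163
grasp_force: 49.5
```

Call:
drive_tool:
  plan: "0.02 0 0 0 0 0 0;0.02 0 0 0 0 0 0;0 0 0 0 0 0 0;0 0 0 0 0 0 0"

```text
clock: 51.77
position: [0.5487, -0.2512, 0.0638]
eef_rot: [0.002, -0.625, 0.78, 0.001]
force: [-0.5, 14.3, 9.5]
opening: 0.0162
grasp_force: 49.7
```

Force rises to 14 N with no further motion: snug. Release and inspect.

Call:
drive_tool:
  plan: "-0.05 0 0 0 0 0 0;0 0 0 0 0 0 0;0 0 0 0 0 0 45;0 0 0 0 0 0 45;0 0 0 0 0 0 45;0 0 -0.3 0 0 0 60;0 0 -0.6 0 0 0 60;0 0 -0.9 0 0 0 60;0 0 -0.9 0 0 0 60;0 0 -0.9 0 0 0 60"

```text
clock: 52.6
position: [0.548, -0.2532, 0.2077]
eef_rot: [-0.0, -0.625, 0.781, 0.0]
force: [1.3, 0.2, 0.6]
opening: 0.06
grasp_force: 0.0
```

Call:
drive_tool:
  plan: "-0.8 0 -0.5 0 0 0 60;-0.8 0 0 0 0 0 60;0 0 0 0 0 0 60;0 0 0 0 0 0 60;0 0 0 0 0 0 60"

```text
clock: 53.02
position: [0.5621, -0.1905, 0.2261]
eef_rot: [-0.0, -0.625, 0.78, 0.0]
force: [0.2, -1.0, -1.0]
opening: 0.0602
grasp_force: 0.0
```

```bash
python3 - <<'E'
from h import *
o=manip.get_obs();print(o["position"],o["force"],o["clock"])
s,t,w=[manip.read_camera(n) for n in("scene","top","wrist")]
for b in blob(w,(0,150,90),(6,255,255),None,60): print("red",b[0],b[1].round(1),atz(w,b[1],.0915).round(4))
for b in blob(w,(40,60,10),(95,255,255),None,500)[:3]: print(b[0],b[1],b[2],box(w,b[2],.039))
for n,z in(("cell_black",.006),("cell_blue",.006),("sleeve_brass",.006),("sleeve_steel",.006),("bracket",.006),("dropper",0),("beaker",0),("driver",.01)):
    a=manip.spot_point(s,n)[:2]; b=manip.spot_point(t,n)[:2]
    print(n,[atz(s,d["xy"],z).round(3)[:2] for d in a],[atz(t,d["xy"],z).round(3)[:2] for d in b])
a=t["image"][165:280,150:300]; b=w["image"][20:300,170:420]
cv2.imwrite("pics/fin.png",np.hstack([cv2.resize(a,(440,340),interpolation=cv2.INTER_CUBIC),cv2.resize(b,(304,340))])[:,:,::-1])
E
```

```text
[ 0.56206777 -0.19053285  0.22607609] [ 0.19467584 -0.9656493  -1.02126555] 53.0167
red 120 [515.2   3.4] [ 0.3638 -0.2949  0.0915]
red 404 [279.3 117.9] [ 0.5487 -0.251   0.0915]
3474 [278.9507772   57.82556131] ((278.5, 58.0), (50.0, 69.0), 90.0) (array([ 0.5392, -0.2969,  0.039 ]), [[0.0593, 167.3574], [0.0412, 78.8825]])
cell_black [array([0.456, 0.185])] [array([0.472, 0.192])]
cell_blue [array([0.543, 0.283]), array([0.632, 0.218])] [array([0.548, 0.239]), array([0.638, 0.217])]
sleeve_brass [array([0.574, 0.214])] [array([0.579, 0.207]), array([ 0.547, -0.261])]
sleeve_steel [array([0.524, 0.203])] [array([0.54 , 0.203])]
bracket [array([0.541, 0.285])] [array([0.539, 0.291])]
dropper [array([0.804, 0.006]), array([0.31 , 0.379])] [array([0.804, 0.008])]
beaker [array([0.296, 0.394]), array([0.547, 0.202])] [array([0.308, 0.403])]
driver [array([ 0.737, -0.215])] [array([ 0.719, -0.22 ]), array([ 0.541, -0.262])]
```

View pics/fin.png

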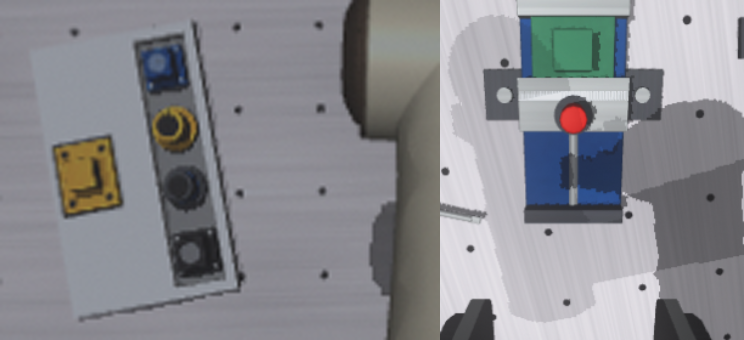

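The picture shows the bracket flat in the nest, four items upright in the channel, and the blank square between both jaws.

```bash
python3 -c "
from cell import manip
print(manip.sign_off())"
```

```text
the job is handed in; nothing more can be done
None
```

I handed the job in at about 53 s. The bracket is in the nest. The four kit items found on the bench stand in the channel; the copper sleeve was absent. The blank is clamped snug and square in the vise, and the dropper bottle, beaker and screwdriver were not disturbed. The hand-in call returned no verdict.

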